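Move the charged battery pack from the charger to the chopper

ROBOT

A 7-joint arm with a two-finger parallel gripper is mounted at the origin on the work surface. World frame = base frame: x ahead of the robot, y to its left, z up, the work surface at z = 0. Lengths are in m, angles in degrees, forces in N, time in s.
With the tool pointing down it reaches from about 0.425 to 0.875 m from the base axis. Payload 8.4 kg.
Tool frame: the origin (TCP) lies at the very end of the fingers, on their centre line; the grasp point (between the pads) lies 19 mm behind it; z points along the fingers, y is the direction in which the jaws open and shut (so a half turn about z gives the same grasp; the last joint's range is limited). The gripper opens to 87 mm and grips with 3 to 60 N. Pads are 19 mm wide; open, the fingers measure 117 mm over their backs; the gripper's body (75 mm by 190 mm) begins 51 mm behind the grasp point.
Start: joints at [67.196, 19.091, 2.286, 83.961, -0.768, 76.965, -3.352], TCP at [0.191, -0.621, 0.223] pointing down, gripper open.
Joint ranges: [-147.57, 147.57], [-21.85, 119.76], [-74.77, 79.35], [14.55, 137.4], [-85.83, 265.84], [4.83, 119.75], [-152.11, 152.11]. Speed limits (degrees/s): [127.2, 127.2, 159.86, 159.86, 180, 180, 180].

INTERFACE

Orientations are given as a 3x3 rotation matrix whose columns are the frame's x, y, z axes.
In Python, from bench import env gives the robot as it stands.
- The arm moves only by the tool apply_moves, never from a script. Its argument "commands" is a list of rows, each an object of numbers: "x", "y", "z": the shift along the tool's x, y, z in mm; "wx", "wy", "wz": the turn, a rotation vector about the tool's x, y, z in rad; "grip": the opening, from 0 (shut) to 1 (fully open). In form: [{"x": .., "y": .., "z": .., "wx": .., "wy": .., "wz": .., "grip": ..}, ...]. A call has 1 to 5 rows; each row is the pose to reach, as a shift and turn from the pose measured when the call began, along the tool's axes at that moment; what a row does not reach only later rows make up. A row lasts 1/12 s, in which the tool goes at most 41.7 mm and 7.16 degrees, less where a joint would pass 70% of its speed; a pose out of reach is approached as far as the arm can. A call with a gripper value outside its range is refused whole. The fingers move at their own pace and stop on an object; "squeeze" is the grip in N (left out, the last holds). Time passes only in rows, so rows that repeat a pose let the fingers close. It gives the time, the measured TCP pose, the force and the opening at its end, in the units of the state.
- env.observe(): the state, without advancing time (a new reading comes with each control period).
- env.capture(name): name is "scene" or "top"; returns a dict with "image" (420x560x3 uint8, red, green, blue), "mtx" (3x3 intrinsics, pixels), "origin" and "attitude" of the camera in the world. Camera axes: x right, y down, z forward; pixel columns grow to the right and rows downward; lengths in m; the calibration is good to about 2 mm. A picture is of the moment at which its call begins. There is no depth.
- env.close_job(): hands the job in, once; it reports no verdict.
The state is a dict: "time": time; "qpos": joint angles; "joint_vel": joint speeds; "joint_torque": joint torques, N m; "position": TCP position; "orientation": TCP orientation; "ft_force": force on the tool from outside, world axes, zero at the start; "ft_torque": the same for the moment, N m; "width": finger opening in m.
Only numpy, scipy, OpenCV 4.12 (cv2) and the standard library are available. Lean on these libraries where they do the work, as an engineer would, in place of code of your own. Each camera call takes 0.05 s, during which the arm holds its last target.

TASK

The battery pack on the charger is charged. Press the charger's release paddle, slide the pack off the charger and slide it onto the cordless chopper's rail until its catch clicks and it is fully home. Go gently: never force the pack, the charger or the chopper, and leave everything else on the counter where it stands.

Things in the scene. Friction and masses are not known exactly. Their poses are not given: they have to be found in the camera images.
- pack: Battery pack: dark grey block 84 long (x) x 52 wide (y), 50 mm high in all, 0.29 to 0.45 kg. Origin: centre of its underside; z up; +x end (brass contacts) goes in first, as it already lies on the charger. T-shaped runner below: flange 84 x 38, 0 to 6 mm high, with a pocket for the catch tooth; neck 26 wide, 6 to 13; above it the block, 13 to 50: grasp this across its 52 mm width.
- charger: Charger, fixed: low grey rail deck, housing 78 mm high and 92 wide behind it, beginning 44.5 mm past the origin. Origin on the counter, straight under the centre of a pack that is home. Its +x is the way a pack slides on (away from the robot, yaw up to 0.3 rad either way). Charger and chopper may stand either way round, left or right.
- charger_home (a point): On the charger's rail floor (28 mm above the counter): where the pack's origin lies when home; axes as the charger. A tooth 5 mm high, ramped on the open side, at x -4 to +10 mm, holds the pack by its pocket. A spring block pushes the pack out over the last 14 mm with 7 N rising to 11 N, so an unlatched pack is pushed back to about -15 mm. Hard stop for the pack 2.5 mm past home.
- charger_landing (a point): On the charger's rail floor 66 mm before home; axes as the charger. With its origin here or further out (-x) the pack is clear of the lips and can be lifted off. From home: open floor -78 to -34 mm; guides narrow to -18; lips hold the flange down from -12 (lead from -21). Channel 41 mm wide; lips 30 mm apart, undersides 7.5, tops 11.5 mm over the floor; rail 62 mm wide.
- charger_paddle (a point): Centre of the top of the charger's release paddle: light grey ribbed plate, 26 (x) x 36 mm, at the open front end, 91 mm before home, 4 mm lower than the rail floor. Pressed straight down (2 N at first, 4 N at the bottom of its 6 mm travel) it draws the tooth down; the pack then springs back about 15 mm and stays on the rail. Let go, it springs up.
- charger_catch (a joint): How far the charger's catch (tooth and paddle in one piece) is down, m: 0 up, 0.006 at the bottom; it frees the pack from about 0.005. It also reads about 0.005 while the pack's runner lies over the tooth.
- chopper: Motor base of the cordless chopper, fixed, bowl off: off-white round body 152 mm wide, 94 high (coupling 115), axis 140 mm beyond the origin along +x, with a grey rail deck before it. The rail (same sizes as the charger's) floats on rubber mounts: pushed along +x it gives way, 1.5 N per mm, up to 9 mm, and springs back. Origin on the counter; +x is the way a pack slides on, yaw up to 0.3 rad.
- chopper_home (a point): Home point on the chopper's rail floor (36 mm above the counter), over the chopper's origin when the floating rail is at rest and moving with the rail. Tooth, spring block and stop as on the charger. The tooth clicks into the pocket when the pack is pushed about 0.5 mm past home: about 12 N, so the rail has by then given way some 8 mm. Let go, the latched pack comes back with it.
- chopper_landing (a point): The like point on the chopper's rail floor, 66 mm before home: set the pack flat on the floor with its origin here (it touches no lip or guide, its rear overhangs the paddle freely), then slide it along +x into the channel and push on until the catch clicks; over 20 N is forcing it. Sizes as on the charger; the flange has 1.5 mm play each side and above.
- chopper_paddle (a point): The like paddle on the chopper, 4 mm below its rail floor; need not be pressed.
- chopper_catch (a joint): The same for the chopper's catch: 0 up, about 0.005 while the runner rides over it, back near 0 when it has clicked into the pack's pocket.
- salt_jar: Small glass jar, 42 mm wide, 58 mm high, standing between charger and chopper near the robot; leave alone.
- mug: White mug, 80 mm wide, 90 mm high; leave alone.
- chopper_bowl: The chopper's clear bowl, upside down, 132 mm wide, 100 mm high; leave alone.
- scrub_tin: Round tin with a scrub pad on it, 86 mm wide, 52 mm high; leave alone.
- spatula: Spatula lying on the counter; leave alone.
- oil_bottle: Bottle, 66 mm wide, 210 mm high; leave alone.
- prep_bowl: Steel bowl, 130 mm wide, 55 mm high; leave alone.
Not all that is in view belongs to the job. Leave any blue or yellow look-alike of the charger alone. Leave any green look-alike of the pack alone.

How it is judged (in metres and radians):
On the way, in this order (a step that is already met when the one before it is completed fails the run):
1. the charger's paddle is pressed and the pack springs off its catch (value of joint charger_catch above 0.004 m and x of pack in the frame of charger_home below -0.004 m), for 0.05 s.
2. the pack has been slid off the charger (horizontal distance between pack and charger_home above 0.1 m), for 0.1 s.
At the end, for the whole second after the job is handed in: The pack is on the chopper's rail, its origin within 3 mm short and 4 mm past the chopper's home point along the rail, within 4 mm across it and 3 mm below to 4 mm above, in line within 0.09 rad; the chopper's catch is up (below 2 mm), the pack at rest and let go (x of pack in the frame of chopper_home between -0.003 and 0.004 m and y of pack in the frame of chopper_home between -0.004 and 0.004 m and z of pack in the frame of chopper_home between -0.003 and 0.004 m and angle between the x axis of pack and the x axis of chopper, either way round below 0.09 rad and value of joint chopper_catch below 0.002 m and linear speed of pack below 0.01 m/s); the robot touches nothing.
It fails at once if the pack is forced against the charger (contact force between pack and charger above 55 N).
It fails at once if the pack is forced against the chopper (contact force between pack and chopper above 45 N).
It fails at once if the robot presses or knocks the charger hard (contact force between any of the arm, the fingers and charger above 35 N).
It fails at once if the robot presses or knocks the chopper hard (contact force between any of the arm, the fingers and chopper above 35 N).
It fails at once if a bystander is moved (distance of any of salt_jar, mug, chopper_bowl, scrub_tin, spatula, oil_bottle, prep_bowl from where it was at the start of the episode above 0.03 m).
It also fails if it takes over 72 s, if anything falls off the work surface, if the arm or the gripper's body presses on something with over 40 N, if the wrist force passes 120 N, or if a joint passes its speed limit or range.

## Working session

There is one attempt and no reset: what is moved stays moved. The work goes in short steps, Python scripts to look and compute and a tool call to move; the robot and the scene stay as the last step left them, time stands still between calls to the robot, and variables do not carry over. Pictures are saved under pics/ and viewed, and the job is handed in when it is done.

Besides the shell and the picture viewer there is one more tool, called after ">>>" as name(argument=value, ...), one argument or row to a line, values as JSON. apply_moves: Moves the arm, as the interface text tells. Its arguments: {"type":"object","properties":{"commands":{"type":"array"},"squeeze":{"type":"number"}},"required":["commands"]}

```bash
ls; mkdir -p pics; python3 - <<'E'
from bench import env
import cv2,numpy as np
s=env.observe();print(s)
for n in("scene","top"):
    c=env.capture(n);cv2.imwrite(f"pics/{n}0.png",c["image"][:,:,::-1]);print(n,c["mtx"],c["origin"],c["attitude"])
    np.savez(f"{n}0.npz",**c)
E
```

```text
pics
{'time': 0.0, 'qpos': array([67.19688548, 19.13147568,  2.28405041, 84.01073188, -0.76868805,
       76.96507064, -3.35300706]), 'joint_vel': array([ 0.04011598, -0.06973282, -0.0486668 ,  0.04084508, -0.07614277,
        0.05412826,  0.07035225]), 'joint_torque': array([ 1.23926438e-04, -6.56351852e+01,  1.33507412e+00, -4.03795159e+01,
       -5.99697791e-02,  4.48917726e-02,  1.36137155e-04]), 'position': array([ 0.19118257, -0.62076132,  0.22166512]), 'orientation': array([[ 9.55703144e-01,  2.94331766e-01, -5.58385681e-04],
       [ 2.94332282e-01, -9.55701961e-01,  1.50628052e-03],
       [-9.03040853e-05, -1.60390796e-03, -9.99998710e-01]]), 'ft_force': array([0.28928722, 0.35801658, 0.99097158]), 'ft_torque': array([-0.01868144, -0.01313493,  0.02861257]), 'width': 0.08689941165264488}
scene [[410.35234597   0.         278.27317482]
 [  0.         410.35234597 206.36578756]
 [  0.           0.           1.        ]] [1.31439308 0.2255954  0.87551708] [[-0.23427651  0.68177193 -0.69303791]
 [ 0.97215705  0.16061264 -0.17062901]
 [-0.00501942 -0.71371606 -0.70041716]]
top [[477.41447826   0.         283.10571752]
 [  0.         477.41447826 213.48645915]
 [  0.           0.           1.        ]] [0.21082588 0.0075277  1.80265016] [[ 2.43376214e-04 -9.87391433e-01  1.58297503e-01]
 [-9.99998029e-01  7.16271445e-05  1.98423700e-03]
 [-1.97055701e-03 -1.58297674e-01 -9.87389469e-01]]
```

View pics/scene0.png

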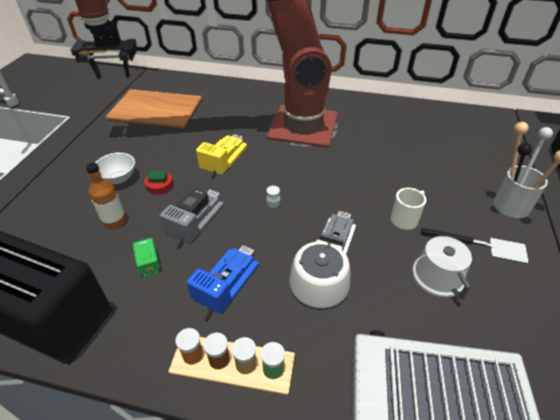

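View pics/top0.png

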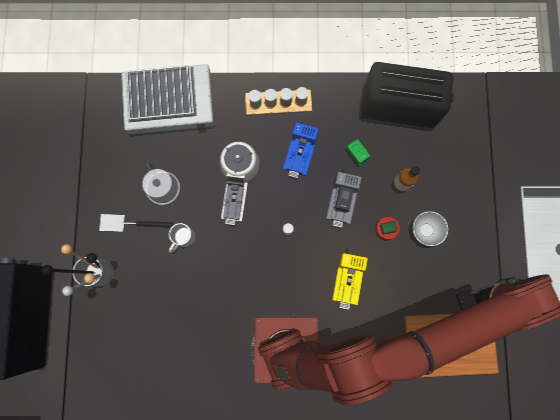

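```bash
python3 - <<'E'
import cv2,numpy as np
t=np.load("top0.npz")["image"][:,:,::-1];s=np.load("scene0.npz")["image"][:,:,::-1]
def cr(im,x0,y0,w,h,k): return cv2.resize(im[y0:y0+h,x0:x0+w],None,fx=k,fy=k,interpolation=cv2.INTER_CUBIC)
a=cr(t,310,160,66,75,6);b=cr(t,205,135,66,95,6)
H=max(a.shape[0],b.shape[0]);p=lambda i:cv2.copyMakeBorder(i,0,H-i.shape[0],0,4,cv2.BORDER_CONSTANT)
cv2.imwrite("pics/topz.png",np.hstack([p(a),p(b)]))
a=cr(s,155,180,70,64,5.5);b=cr(s,285,200,75,105,5.5)
H=max(a.shape[0],b.shape[0])
cv2.imwrite("pics/scz.png",cv2.convertScaleAbs(np.hstack([p(a),p(b)]),alpha=1.3))
E
```

```text
(no output)
```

View pics/topz.png

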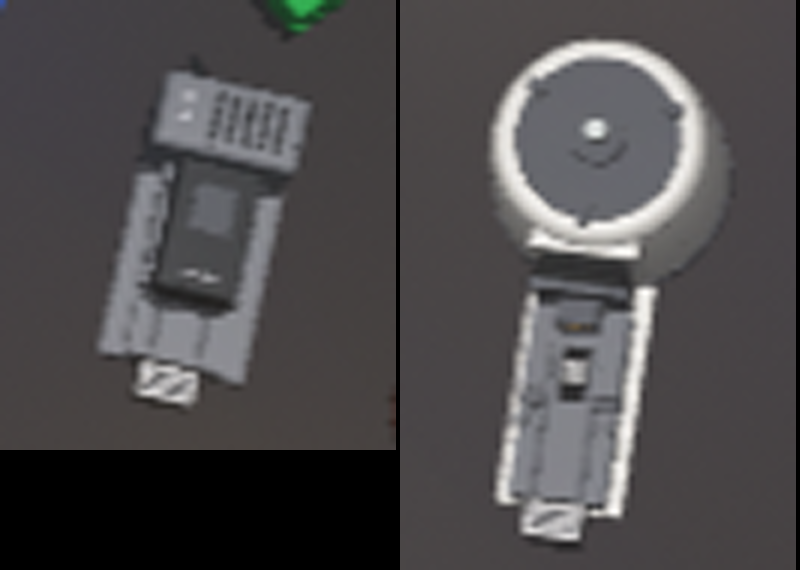

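View pics/scz.png

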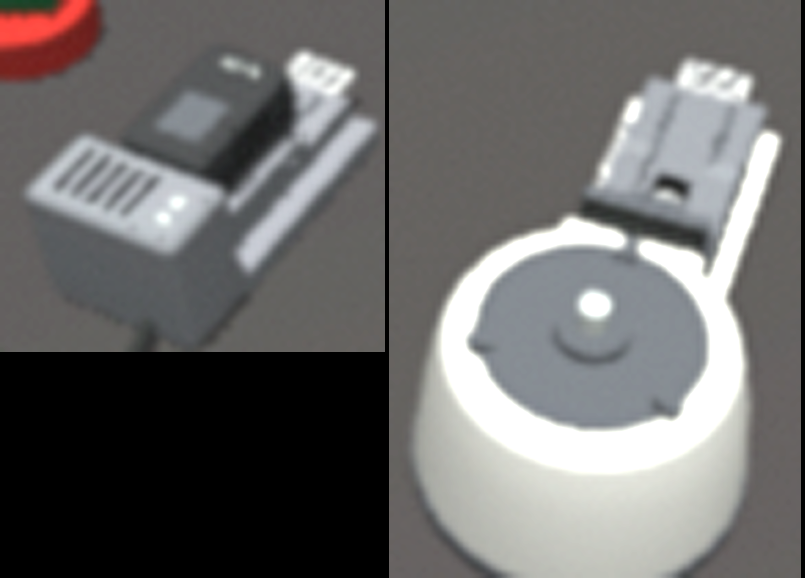

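```bash
cat > h.py <<'E'
import cv2,numpy as np
from scipy.optimize import least_squares
def load(n): return dict(np.load(n+".npz"))
def proj(c,P):
    P=np.atleast_2d(P);R=c["attitude"];q=(P-c["origin"])@R
    p=q@c["mtx"].T;return p[:,:2]/p[:,2:]
def W(pose,L):
    x,y,a=pose;L=np.atleast_2d(L)
    return np.c_[x+L[:,0]*np.cos(a)-L[:,1]*np.sin(a),y+L[:,0]*np.sin(a)+L[:,1]*np.cos(a),L[:,2]]
def unz(p,x0,y0,k,dx=0): return np.array([x0+(p[0]-dx+.5)/k-.5,y0+(p[1]+.5)/k-.5])
def fit(obs,p0):
    # obs: (cam,pixel,local)
    f=lambda p:np.concatenate([(proj(c,W(p,L))[0]-px) for c,px,L in obs])
    r=least_squares(f,p0,loss="soft_l1",f_scale=.5);return r.x,f(r.x).reshape(-1,2)
def rect(x0,x1,y0,y1,z): return np.array([[x0,y0,z],[x1,y0,z],[x1,y1,z],[x0,y1,z]])
E
cat > f0.py <<'E'
from h import *
T=load("top0");S=load("scene0")
pad=lambda z,sx,sy:np.array([-.091+.013*sx,.018*sy,z-.004])
tz=lambda p:unz(p,310,160,6); sz=lambda p:unz(p,155,180,5.5)
tk=lambda p:unz(p,205,135,6,400); sk=lambda p:unz(p,285,200,5.5,389)
pk=lambda sx,sy:np.array([.042*sx,.026*sy,.078])
O=[(T,tz((137,362)),pad(.028,1,1)),(T,tz((200,372)),pad(.028,1,-1)),(T,tz((195,403)),pad(.028,-1,-1)),(T,tz((138,396)),pad(.028,-1,1)),
(T,tz((157,142)),[.0445,.046,.078]),(T,tz((295,172)),[.0445,-.046,.078]),
(S,sz((300,52)),pad(.028,-1,-1)),(S,sz((355,70)),pad(.028,-1,1)),(S,sz((338,97)),pad(.028,1,1)),
(S,sz((88,133)),[.0445,-.046,.078]),(S,sz((223,190)),[.0445,.046,.078])]
pc,r=fit(O,[.65,-.25,0]);print("charger",pc,'\n',r.round(2).tolist())
O=[(T,tk((527,500)),pad(.036,1,1)),(T,tk((585,508)),pad(.036,1,-1)),(T,tk((578,540)),pad(.036,-1,-1)),(T,tk((520,533)),pad(.036,-1,1)),
(T,tk((596,128)),[.14,0,.115]),
(S,sk((680,60)),pad(.036,-1,-1)),(S,sk((752,75)),pad(.036,-1,1)),(S,sk((745,103)),pad(.036,1,1)),(S,sk((675,83)),pad(.036,1,-1)),
(S,sk((595,303)),[.14,0,.115])]
ph,r=fit(O,[.65,.2,0]);print("chopper",ph,'\n',r.round(2).tolist())
np.savez("poses0.npz",pc=pc,ph=ph)
def draw(c,im,pose,k,x0,y0,sh,col):
    p=(proj(c,W(pose,sh))-[x0,y0]+.5)*k-.5
    cv2.polylines(im,[np.round(p*16).astype(int).reshape(-1,1,2)],True,col,1,cv2.LINE_AA,4)
def cr(im,x0,y0,w,h,k): return np.ascontiguousarray(cv2.resize(im[y0:y0+h,x0:x0+w,::-1],None,fx=k,fy=k,interpolation=cv2.INTER_CUBIC))
an=np.linspace(0,2*np.pi,60)
circ=lambda r,z:np.c_[.14+r*np.cos(an),r*np.sin(an),0*an+z]
cs=[rect(-.104,-.078,-.018,.018,.024),rect(.0445,.09,-.046,.046,.078),rect(-.042,.042,-.026,.026,.078),rect(-.078,.04,-.031,.031,.028)]
hs=[rect(-.104,-.078,-.018,.018,.032),rect(-.078,.04,-.031,.031,.036),rect(-.078,.04,-.0205,.0205,.036),circ(.076,.0),circ(.076,.094),circ(.004,.115)]
out=[]
for c,x0,y0,w,h,k,po,ss in[(T,310,160,66,75,6,pc,cs),(T,205,135,66,95,6,ph,hs),(S,155,180,70,64,5.5,pc,cs),(S,285,200,72,105,5.5,ph,hs)]:
    im=cr(c["image"],x0,y0,w,h,k)
    for s in ss: draw(c,im,po,k,x0,y0,s,(0,255,0))
    out.append(cv2.copyMakeBorder(im,0,580-im.shape[0],0,400-im.shape[1],cv2.BORDER_CONSTANT))
cv2.imwrite("pics/fitT.png",np.hstack(out[:2]));cv2.imwrite("pics/fitS.png",np.hstack(out[2:]))
E
python3 f0.py
```

```text
charger [ 0.54902874 -0.21407813 -0.22444319] 
 [[1.21, -1.46], [0.07, -1.02], [-0.5, 0.5], [-0.39, -0.45], [-1.2, -0.58], [0.22, -0.16], [0.3, -0.6], [0.15, -0.43], [-1.35, -0.15], [-1.15, -0.77], [1.6, -0.83]]
chopper [ 0.5567185   0.19786994 -0.1357223 ] 
 [[0.02, -1.05], [-0.17, -1.1], [-0.05, 0.37], [0.11, 0.25], [-0.14, -0.3], [1.19, -1.21], [0.19, -0.78], [-0.79, 0.19], [-0.32, 0.57], [0.01, -0.36]]
```

View pics/fitT.png

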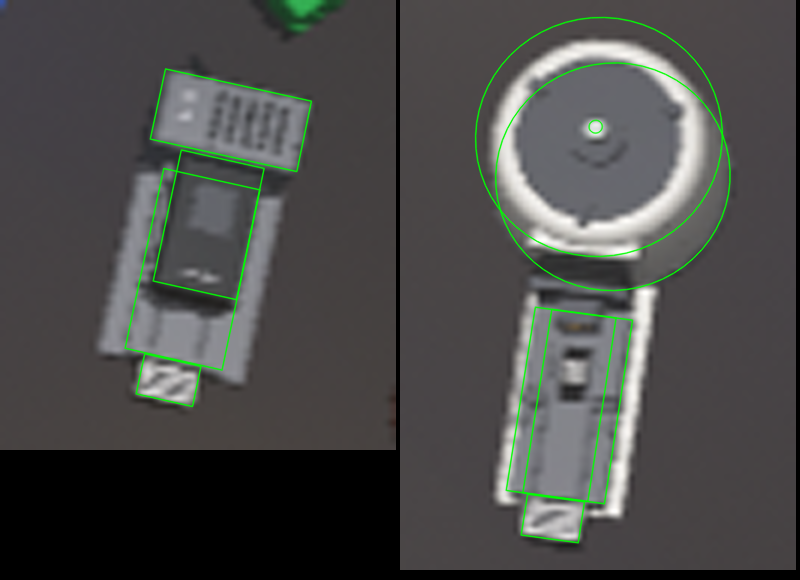

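View pics/fitS.png

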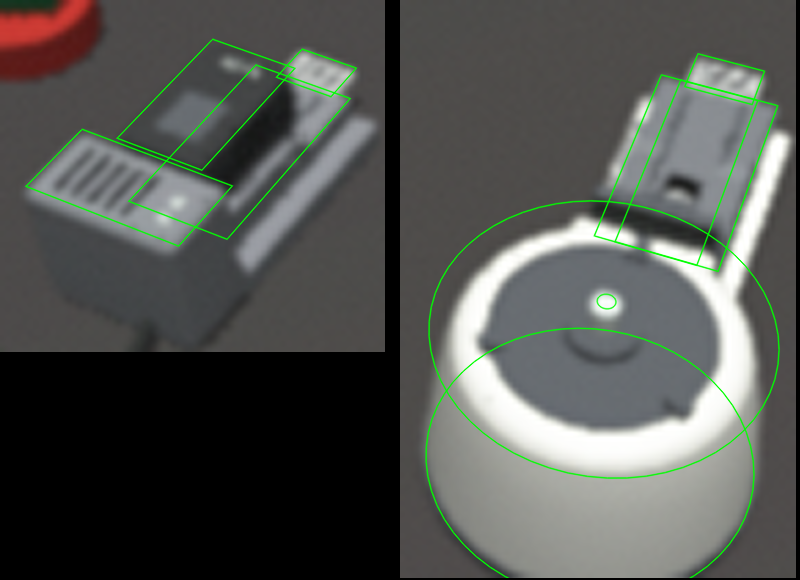

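```bash
cat >> h.py <<'E'
def plan(xyz,yaw,quiet=False):
    from bench import env
    from scipy.spatial.transform import Rotation as Ro
    s=env.observe();R=s["orientation"];d=R.T@(np.array(xyz)-s["position"])*1e3
    G=np.array([[np.cos(yaw),np.sin(yaw),0],[np.sin(yaw),-np.cos(yaw),0],[0,0,-1]])
    w=Ro.from_matrix(R.T@G).as_rotvec()
    print("shift mm",d.round(1),"rot",w.round(3),"| pos",(s["position"]*1e3).round(1),"F",s["ft_force"].round(1),"w",round(s["width"]*1e3,1),"t",round(s["time"],2))
E
python3 - <<'E'
from h import *
p=np.load("poses0.npz");pc,ph=p["pc"],p["ph"]
q=W(pc,[-.091,0,.06])[0];print(q)
plan([q[0],q[1],.14],pc[2])
for n,px,z in(("jar",(288,228),.058),("mug",(181,236),.09),("bottle",(408,175),.21),("tin",(388,228),.05)):
    T=load("top0");v=T["attitude"]@np.linalg.inv(T["mtx"])@np.array([*px,1]);k=(z-T["origin"][2])/v[2];print(n,T["origin"]+k*v)
E
```

```text
[ 0.46031119 -0.19382484  0.06      ]
shift mm [ 382.9 -328.7   82.2] rot [-0.001  0.     0.523] | pos [ 191.2 -620.8  221.8] F [-0.1 -0.2  0.7] w 87.0 t 0.1
jar [ 0.43638929 -0.00700523  0.058     ]
mug [0.40317027 0.37928908 0.09      ]
bottle [ 0.59947168 -0.41650645  0.21      ]
tin [ 0.43741938 -0.37690193  0.05      ]
```

>>> apply_moves(
  commands=[
    {"x": 383, "y": -329, "z": 0, "wz": 0.523, "grip": 0},
    {"x": 383, "y": -329, "z": 0, "wz": 0.523, "grip": 0},
    {"x": 383, "y": -329, "z": 0, "wz": 0.523, "grip": 0},
    {"x": 383, "y": -329, "z": 0, "wz": 0.523, "grip": 0},
    {"x": 383, "y": -329, "z": 0, "wz": 0.523, "grip": 0},
  ],
)

```text
$.commands[0]: bad value
```

```bash
cat > pp.py <<'E'
from h import *
p=np.load("poses0.npz");pc,ph=p["pc"],p["ph"]
import sys
a=sys.argv; po=pc if a[1]=="c" else ph
q=W(po,[float(a[2])/1e3,float(a[3])/1e3,float(a[4])/1e3])[0]
plan(q,po[2])
E
python3 pp.py c -91 0 140
```

```text
shift mm [ 382.9 -328.7   82.2] rot [-0.001  0.     0.523] | pos [ 191.2 -620.8  221.8] F [-0.1 -0.2  0.7] w 87.0 t 0.1
```

>>> apply_moves(
  commands=[
    {"x": 30, "y": -25, "z": 0, "wx": 0, "wy": 0, "wz": 0.1, "grip": 0},
    {"x": 60, "y": -51, "z": 0, "wx": 0, "wy": 0, "wz": 0.2, "grip": 0},
    {"x": 90, "y": -77, "z": 0, "wx": 0, "wy": 0, "wz": 0.3, "grip": 0},
    {"x": 120, "y": -103, "z": 0, "wx": 0, "wy": 0, "wz": 0.4, "grip": 0},
    {"x": 150, "y": -128, "z": 0, "wx": 0, "wy": 0, "wz": 0.5, "grip": 0},
  ],
)

```text
time: 0.52
position: [0.2974, -0.4523, 0.2216]
orientation: [[0.979, -0.205, -0.001], [-0.205, -0.979, 0.002], [-0.001, -0.002, -1.0]]
ft_force: [2.1, 0.4, 0.8]
width: 0.0615
```

```bash
python3 pp.py c -91 0 140
```

```text
shift mm [ 106.7 -286.3   81.9] rot [-0.002  0.001  0.018] | pos [ 297.4 -452.3  221.6] F [2.1 0.4 0.8] w 61.5 t 0.52
```

>>> apply_moves(
  commands=[
    {"x": 13, "y": -36, "z": 0, "wx": 0, "wy": 0, "wz": 0.018, "grip": 0},
    {"x": 26, "y": -72, "z": 0, "wx": 0, "wy": 0, "wz": 0.018, "grip": 0},
    {"x": 40, "y": -108, "z": 0, "wx": 0, "wy": 0, "wz": 0.018, "grip": 0},
    {"x": 53, "y": -144, "z": 0, "wx": 0, "wy": 0, "wz": 0.018, "grip": 0},
    {"x": 66, "y": -178, "z": 0, "wx": 0, "wy": 0, "wz": 0.018, "grip": 0},
  ],
)

```text
time: 0.93
position: [0.399, -0.2895, 0.2216]
orientation: [[0.975, -0.222, -0.001], [-0.222, -0.975, 0.002], [-0.002, -0.002, -1.0]]
ft_force: [1.5, -0.7, 0.7]
width: 0.0282
```

```bash
python3 pp.py c -91 0 140
```

```text
shift mm [  38.7 -106.7   81.8] rot [-0.002  0.002  0.001] | pos [ 399.  -289.5  221.6] F [ 1.5 -0.7  0.7] w 28.2 t 0.93
```

>>> apply_moves(
  commands=[
    {"x": 13, "y": -36, "z": 0, "wx": 0, "wy": 0, "wz": 0, "grip": 0},
    {"x": 26, "y": -72, "z": 0, "wx": 0, "wy": 0, "wz": 0, "grip": 0},
    {"x": 39, "y": -107, "z": 20, "wx": 0, "wy": 0, "wz": 0, "grip": 0},
    {"x": 39, "y": -107, "z": 50, "wx": 0, "wy": 0, "wz": 0, "grip": 0},
    {"x": 39, "y": -107, "z": 82, "wx": 0, "wy": 0, "wz": 0, "grip": 0},
  ],
)

```text
time: 1.35
position: [0.4626, -0.1912, 0.1397]
orientation: [[0.976, -0.217, 0.002], [-0.217, -0.976, 0.001], [0.001, -0.002, -1.0]]
ft_force: [0.9, -0.5, -1.7]
width: 0.0016
```

```bash
python3 pp.py c -91 0 50; python3 - <<'E'
from h import *
from bench import env
c=env.capture("scene");np.savez("s1.npz",**c)
cv2.imwrite("pics/s1.png",cv2.resize(c["image"][140:280,120:320,::-1],None,fx=4,fy=4,interpolation=cv2.INTER_CUBIC))
print(proj(c,env.observe()["position"]))
E
```

```text
shift mm [-1.8  3.2 89.6] rot [-0.002 -0.001  0.006] | pos [ 462.6 -191.2  139.7] F [ 0.9 -0.5 -1.7] w 1.6 t 1.35
[[208.70797543 164.60520526]]
```

View pics/s1.png

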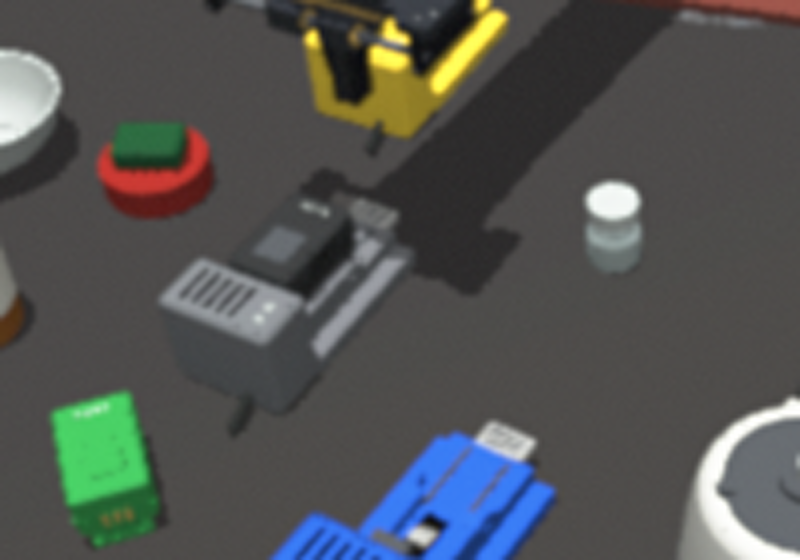

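The fingers hang above the charger's paddle, with the tip seen at about zoomed (350,98) against a projection of (355,98). The path down is clear.

>>> apply_moves(
  commands=[
    {"x": -2, "y": 3, "z": 30, "wx": 0, "wy": 0, "wz": 0, "grip": 0},
    {"x": -2, "y": 3, "z": 60, "wx": 0, "wy": 0, "wz": 0, "grip": 0},
    {"x": -2, "y": 3, "z": 90, "wx": 0, "wy": 0, "wz": 0, "grip": 0},
    {"x": -2, "y": 3, "z": 105, "wx": 0, "wy": 0, "wz": 0, "grip": 0},
    {"x": -2, "y": 3, "z": 109, "wx": 0, "wy": 0, "wz": 0, "grip": 0},
  ],
)

```text
time: 1.82
position: [0.4526, -0.193, 0.0216]
orientation: [[0.975, -0.22, -0.012], [-0.22, -0.975, 0.006], [-0.013, -0.004, -1.0]]
ft_force: [-2.5, 0.5, 5.7]
width: 0.0007
```

```bash
python3 pp.py c -91 0 18
```

```text
shift mm [ 7.7 -0.9  3.5] rot [-0.004  0.013  0.003] | pos [ 452.6 -193.    21.6] F [-2.5  0.5  5.7] w 0.7 t 1.82
```

>>> apply_moves(
  commands=[
    {"x": 6, "y": -1, "z": 0, "wx": 0, "wy": 0.012, "wz": 0, "grip": 0},
    {"x": 6, "y": -1, "z": 0, "wx": 0, "wy": 0.012, "wz": 0, "grip": 0},
    {"x": 6, "y": -1, "z": 0, "wx": 0, "wy": 0.012, "wz": 0, "grip": 0},
  ],
)

```text
time: 2.07
position: [0.4598, -0.1938, 0.0229]
orientation: [[0.975, -0.22, 0.002], [-0.22, -0.975, 0.003], [0.001, -0.003, -1.0]]
ft_force: [0.6, -0.0, 0.8]
width: 0.0006
```

```bash
python3 pp.py c -91 0 18
```

```text
shift mm [ 0.5 -0.1  4.9] rot [-0.003 -0.001  0.002] | pos [ 459.8 -193.8   22.9] F [ 0.6 -0.   0.8] w 0.6 t 2.07
```

>>> apply_moves(
  commands=[
    {"x": 0, "y": 0, "z": 1, "wx": 0, "wy": 0, "wz": 0, "grip": 0},
    {"x": 0, "y": 0, "z": 2, "wx": 0, "wy": 0, "wz": 0, "grip": 0},
    {"x": 0, "y": 0, "z": 3, "wx": 0, "wy": 0, "wz": 0, "grip": 0},
    {"x": 0, "y": 0, "z": 4, "wx": 0, "wy": 0, "wz": 0, "grip": 0},
    {"x": 0, "y": 0, "z": 4, "wx": 0, "wy": 0, "wz": 0, "grip": 0},
  ],
)

```text
time: 2.48
position: [0.4604, -0.1941, 0.0193]
orientation: [[0.975, -0.22, 0.003], [-0.22, -0.975, 0.002], [0.002, -0.003, -1.0]]
ft_force: [1.0, -1.4, 3.3]
width: 0.0003
```

```bash
python3 pp.py c -91 0 18
```

```text
shift mm [-0.2 -0.2  1.3] rot [-0.003 -0.002  0.002] | pos [ 460.4 -194.1   19.3] F [ 1.  -1.4  3.3] w 0.3 t 2.48
```

>>> apply_moves(
  commands=[
    {"x": 0, "y": 0, "z": 1, "wx": 0, "wy": 0, "wz": 0, "grip": 0},
    {"x": 0, "y": 0, "z": 1.5, "wx": 0, "wy": 0, "wz": 0, "grip": 0},
    {"x": 0, "y": 0, "z": 2, "wx": 0, "wy": 0, "wz": 0, "grip": 0},
    {"x": 0, "y": 0, "z": 2, "wx": 0, "wy": 0, "wz": 0, "grip": 0},
  ],
)

```text
time: 2.82
position: [0.4605, -0.1941, 0.018]
orientation: [[0.975, -0.22, 0.003], [-0.22, -0.975, 0.002], [0.002, -0.003, -1.0]]
ft_force: [-3.8, 1.6, 14.6]
width: 0.0002
```

```bash
cat > shot.py <<'E'
from h import *
from bench import env
import sys
n=sys.argv[1]
T=env.capture("top");S=env.capture("scene")
np.savez(n+"T.npz",**T);np.savez(n+"S.npz",**S)
p=np.load("poses0.npz");cen=[float(v) for v in sys.argv[2:5]]
o=[]
for c in(T,S):
    u=np.round(proj(c,cen)[0]).astype(int);x0=max(0,u[0]-33);y0=max(0,u[1]-45)
    print("crop",x0,y0)
    im=c["image"][y0:y0+90,x0:x0+66,::-1];im=cv2.resize(im,None,fx=6,fy=6,interpolation=cv2.INTER_CUBIC)
    o.append(cv2.copyMakeBorder(im,0,540-im.shape[0],0,400-im.shape[1],cv2.BORDER_CONSTANT))
cv2.imwrite("pics/"+n+".png",np.hstack(o))
E
python3 shot.py a1 .53 -.21 .05; python3 pp.py c -91 0 18
```

```text
crop 309 158
crop 164 156
shift mm [-0.2 -0.2 -0. ] rot [-0.003 -0.002  0.002] | pos [ 460.5 -194.1   18. ] F [-4.3  1.7 14.1] w 0.4 t 2.92
```

View pics/a1.png

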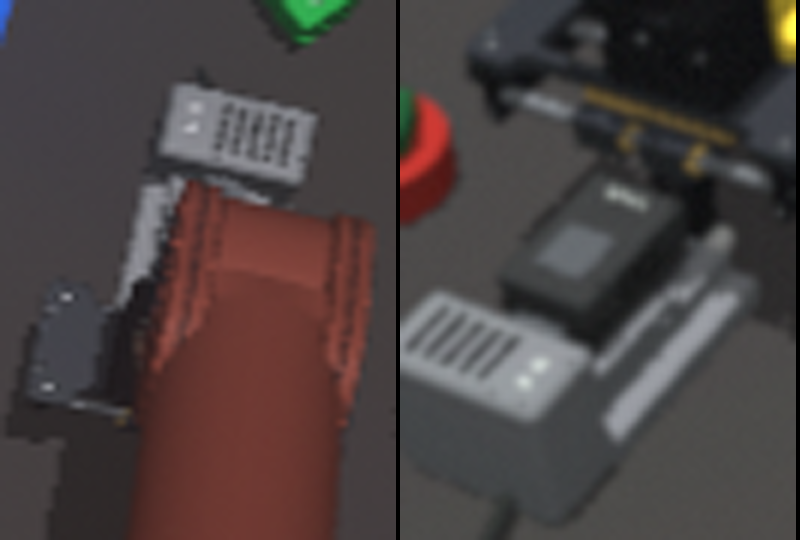

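The pack has sprung back: the right-hand view shows a gap at (545,320) between the housing and the pack. The paddle is at its stop (z = 18 mm). Now I lift off.

>>> apply_moves(
  commands=[
    {"x": 0, "y": 0, "z": -5, "wx": 0, "wy": 0, "wz": 0, "grip": 0},
    {"x": 0, "y": 0, "z": -20, "wx": 0, "wy": 0, "wz": 0, "grip": 0},
    {"x": 0, "y": 0, "z": -50, "wx": 0, "wy": 0, "wz": 0, "grip": 0.6},
    {"x": 0, "y": 0, "z": -75, "wx": 0, "wy": 0, "wz": 0, "grip": 1},
    {"x": 0, "y": 0, "z": -85, "wx": 0, "wy": 0, "wz": 0, "grip": 1},
  ],
)

```text
time: 3.33
position: [0.4614, -0.1946, 0.106]
orientation: [[0.975, -0.22, 0.006], [-0.22, -0.975, 0.001], [0.005, -0.002, -1.0]]
ft_force: [0.4, 0.8, -0.2]
width: 0.0137
```

>>> apply_moves(
  commands=[
    {"x": 0, "y": 0, "z": 0, "wx": 0, "wy": 0, "wz": 0, "grip": 1},
    {"x": 0, "y": 0, "z": 0, "wx": 0, "wy": 0, "wz": 0, "grip": 1},
  ],
)

```text
time: 3.5
position: [0.4616, -0.1947, 0.106]
orientation: [[0.975, -0.22, 0.007], [-0.22, -0.975, 0.001], [0.006, -0.002, -1.0]]
ft_force: [0.2, 1.0, 0.6]
width: 0.0263
```

```bash
python3 shot.py a2 .53 -.21 .05; python3 pp.py c -15 0 110
```

```text
crop 309 158
crop 164 156
shift mm [75.7 -0.3 -5.2] rot [-0.003 -0.003  0.002] | pos [ 460.5 -194.3  104.6] F [ 0.5 -0.2 -0.3] w 33.9 t 3.6
```

View pics/a2.png

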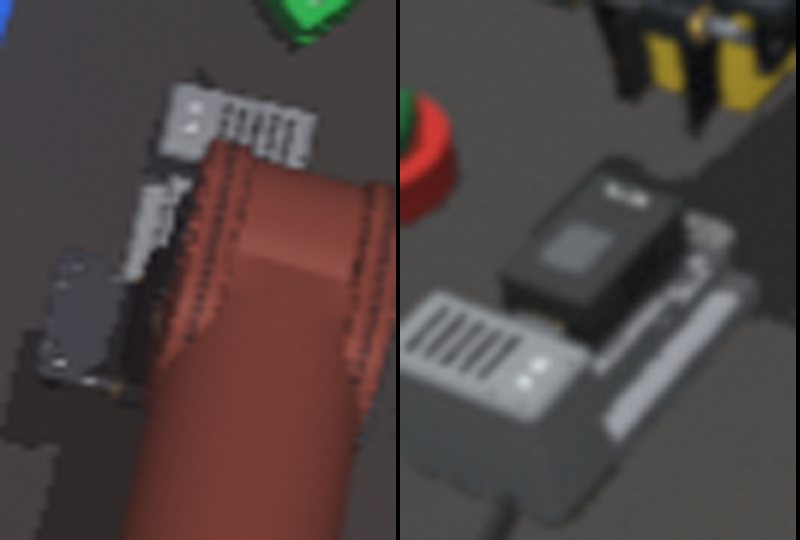

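>>> apply_moves(
  commands=[
    {"x": 20, "y": 0, "z": -5, "wx": 0, "wy": 0, "wz": 0, "grip": 1},
    {"x": 40, "y": 0, "z": -5, "wx": 0, "wy": 0, "wz": 0, "grip": 1},
    {"x": 60, "y": 0, "z": -5, "wx": 0, "wy": 0, "wz": 0, "grip": 1},
    {"x": 72, "y": 0, "z": -5, "wx": 0, "wy": 0, "wz": 0, "grip": 1},
    {"x": 76, "y": 0, "z": -5, "wx": 0, "wy": 0, "wz": 0, "grip": 1},
  ],
)

```text
time: 4.02
position: [0.5353, -0.2108, 0.1079]
orientation: [[0.976, -0.22, 0.002], [-0.22, -0.976, 0.003], [0.001, -0.004, -1.0]]
ft_force: [-0.6, 0.4, 0.4]
width: 0.0672
```

>>> apply_moves(
  commands=[
    {"x": 0, "y": 0, "z": 0, "wx": 0, "wy": 0, "wz": 0, "grip": 1},
    {"x": 0, "y": 0, "z": 0, "wx": 0, "wy": 0, "wz": 0, "grip": 1},
    {"x": 0, "y": 0, "z": 0, "wx": 0, "wy": 0, "wz": 0, "grip": 1},
  ],
)

```text
time: 4.27
position: [0.5341, -0.2105, 0.107]
orientation: [[0.976, -0.22, 0.0], [-0.22, -0.976, 0.004], [-0.001, -0.004, -1.0]]
ft_force: [0.0, -0.1, 0.3]
width: 0.084
```

```bash
python3 shot.py a3 .53 -.21 .05; python3 pp.py c -15 0 47
```

```text
crop 309 158
crop 164 156
shift mm [-0.2  0.3 60.7] rot [-0.003 -0.001  0.003] | pos [ 534.5 -210.7  107.7] F [-0.4 -0.6 -0.1] w 85.9 t 4.37
```

View pics/a3.png

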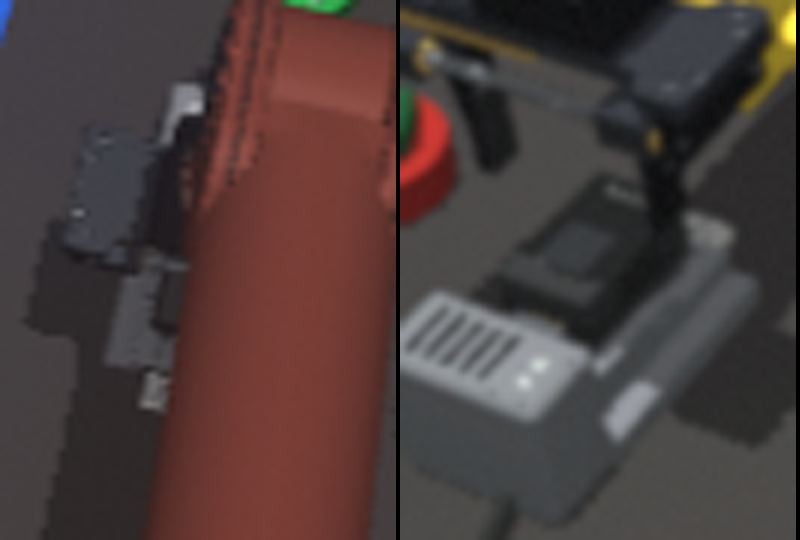

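The open jaws straddle the pack, with finger tips at (495,160) and (670,235) in the right-hand view. I'll descend gently.

>>> apply_moves(
  commands=[
    {"x": 0, "y": 0, "z": 12, "wx": 0, "wy": 0, "wz": 0, "grip": 1},
    {"x": 0, "y": 0, "z": 24, "wx": 0, "wy": 0, "wz": 0, "grip": 1},
    {"x": 0, "y": 0, "z": 35, "wx": 0, "wy": 0, "wz": 0, "grip": 1},
    {"x": 0, "y": 0, "z": 43, "wx": 0, "wy": 0, "wz": 0, "grip": 1},
    {"x": 0, "y": 0, "z": 48, "wx": 0, "wy": 0, "wz": 0, "grip": 1},
  ],
)

```text
time: 4.78
position: [0.5336, -0.2102, 0.0577]
orientation: [[0.976, -0.22, -0.001], [-0.22, -0.976, 0.004], [-0.002, -0.004, -1.0]]
ft_force: [0.1, 0.7, 0.3]
width: 0.0872
```

>>> apply_moves(
  commands=[
    {"x": 0, "y": 0, "z": 3, "wx": 0, "wy": 0, "wz": 0, "grip": 1},
    {"x": 0, "y": 0, "z": 3, "wx": 0, "wy": 0, "wz": 0, "grip": 1},
  ],
)

```text
time: 4.95
position: [0.5329, -0.2099, 0.0534]
orientation: [[0.976, -0.22, -0.003], [-0.22, -0.976, 0.005], [-0.004, -0.004, -1.0]]
ft_force: [-1.2, -0.0, 0.0]
width: 0.0872
```

```bash
python3 pp.py c -15 0 47
```

```text
shift mm [1.7 0.5 6.4] rot [-0.004  0.004  0.003] | pos [ 532.9 -209.9   53.4] F [-1.2 -0.   0. ] w 87.2 t 4.95
```

>>> apply_moves(
  commands=[
    {"x": 1.5, "y": 0.3, "z": 3, "wx": -0.004, "wy": 0.004, "wz": 0.003, "grip": 1},
    {"x": 1.5, "y": 0.3, "z": 6, "wx": -0.004, "wy": 0.004, "wz": 0.003, "grip": 1},
    {"x": 1.5, "y": 0.3, "z": 6, "wx": -0.004, "wy": 0.004, "wz": 0.003, "grip": 0.8},
    {"x": 1.5, "y": 0.3, "z": 6, "wx": -0.004, "wy": 0.004, "wz": 0.003, "grip": 0.7},
    {"x": 1.5, "y": 0.3, "z": 6, "wx": -0.004, "wy": 0.004, "wz": 0.003, "grip": 0.65},
  ],
  squeeze=5,
)

```text
time: 5.37
position: [0.5344, -0.2106, 0.0477]
orientation: [[0.975, -0.223, 0.001], [-0.223, -0.975, -0.0], [0.001, -0.0, -1.0]]
ft_force: [-0.4, -0.1, 0.4]
width: 0.0745
```

```bash
python3 pp.py c -15 0 47
```

```text
shift mm [-0.   0.1  0.7] rot [-0.    -0.001 -0.   ] | pos [ 534.4 -210.6   47.7] F [-0.4 -0.1  0.4] w 74.5 t 5.37
```

Close with a light squeeze and watch the side force to see whether the jaws are centred.

>>> apply_moves(
  commands=[
    {"x": 0, "y": 0, "z": 0, "wx": 0, "wy": 0, "wz": 0, "grip": 0.5},
    {"x": 0, "y": 0, "z": 0, "wx": 0, "wy": 0, "wz": 0, "grip": 0.5},
    {"x": 0, "y": 0, "z": 0, "wx": 0, "wy": 0, "wz": 0, "grip": 0.5},
    {"x": 0, "y": 0, "z": 0, "wx": 0, "wy": 0, "wz": 0, "grip": 0.5},
    {"x": 0, "y": 0, "z": 0, "wx": 0, "wy": 0, "wz": 0, "grip": 0.5},
  ],
  squeeze=5,
)

```text
time: 5.78
position: [0.5346, -0.2107, 0.0478]
orientation: [[0.975, -0.223, 0.001], [-0.223, -0.975, -0.0], [0.001, 0.0, -1.0]]
ft_force: [-0.2, 1.0, 1.6]
width: 0.0519
```

```bash
python3 pp.py c -15 0 47
```

```text
shift mm [-0.1  0.1  0.8] rot [ 0.    -0.001 -0.   ] | pos [ 534.6 -210.7   47.8] F [-0.2  1.   1.6] w 51.9 t 5.78
```

>>> apply_moves(
  commands=[
    {"x": 0, "y": 0, "z": 0, "wx": 0, "wy": 0, "wz": 0, "grip": 0.4},
    {"x": -3, "y": 0, "z": 0, "wx": 0, "wy": 0, "wz": 0, "grip": 0.4},
    {"x": -8, "y": 0, "z": 0, "wx": 0, "wy": 0, "wz": 0, "grip": 0.4},
    {"x": -14, "y": 0, "z": 0, "wx": 0, "wy": 0, "wz": 0, "grip": 0.4},
    {"x": -20, "y": 0, "z": 0, "wx": 0, "wy": 0, "wz": 0, "grip": 0.4},
  ],
  squeeze=30,
)

```text
time: 6.2
position: [0.5145, -0.2061, 0.0479]
orientation: [[0.975, -0.223, 0.001], [-0.223, -0.975, -0.0], [0.001, 0.0, -1.0]]
ft_force: [1.5, 0.1, -0.5]
width: 0.0519
```

```bash
python3 pp.py c -72 0 48
```

```text
shift mm [-36.6   0.1  -0.2] rot [ 0.    -0.001 -0.   ] | pos [ 514.5 -206.1   47.9] F [ 1.5  0.1 -0.5] w 51.9 t 6.2
```

>>> apply_moves(
  commands=[
    {"x": -8, "y": 0, "z": 0, "wx": 0, "wy": 0, "wz": 0, "grip": 0.4},
    {"x": -16, "y": 0, "z": 0, "wx": 0, "wy": 0, "wz": 0, "grip": 0.4},
    {"x": -25, "y": 0, "z": 0, "wx": 0, "wy": 0, "wz": 0, "grip": 0.4},
    {"x": -33, "y": 0, "z": 0, "wx": 0, "wy": 0, "wz": 0, "grip": 0.4},
    {"x": -38, "y": 0, "z": 0, "wx": 0, "wy": 0, "wz": 0, "grip": 0.4},
  ],
)

```text
time: 6.62
position: [0.4756, -0.1973, 0.0474]
orientation: [[0.975, -0.223, -0.0], [-0.223, -0.975, -0.0], [-0.0, 0.0, -1.0]]
ft_force: [-0.8, -0.5, -3.1]
width: 0.0521
```

>>> apply_moves(
  commands=[
    {"x": 0, "y": 0, "z": 0, "wx": 0, "wy": 0, "wz": 0, "grip": 0.4},
    {"x": 0, "y": 0, "z": -3, "wx": 0, "wy": 0, "wz": 0, "grip": 0.4},
    {"x": 0, "y": 0, "z": -8, "wx": 0, "wy": 0, "wz": 0, "grip": 0.4},
  ],
)

```text
time: 6.87
position: [0.4755, -0.1972, 0.0554]
orientation: [[0.975, -0.223, -0.001], [-0.223, -0.975, 0.0], [-0.001, -0.0, -1.0]]
ft_force: [-0.1, -0.6, -3.0]
width: 0.0517
```

```bash
python3 shot.py a4 .5 -.2 .05; python3 pp.py c -75 0 140
```

```text
crop 307 166
crop 171 150
shift mm [ -0.7   0.  -83.5] rot [ 0.    -0.002 -0.   ] | pos [ 476.7 -197.6   56.5] F [ 1.3 -0.2 -3.8] w 51.7 t 6.97
```

View pics/a4.png

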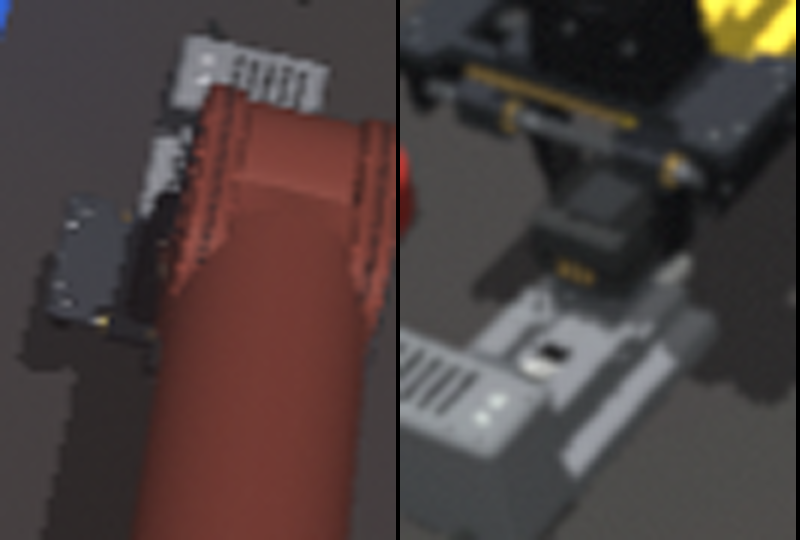

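Pack lifted off the charger: its brass contacts show at (575,270) and the rail channel is empty at (545,355). Next I raise it and carry it over.

>>> apply_moves(
  commands=[
    {"x": 0, "y": 0, "z": -20, "wx": 0, "wy": 0, "wz": 0, "grip": 0.4},
    {"x": 0, "y": 0, "z": -45, "wx": 0, "wy": 0, "wz": 0, "grip": 0.4},
    {"x": 0, "y": 0, "z": -70, "wx": 0, "wy": 0, "wz": 0, "grip": 0.4},
    {"x": 0, "y": 0, "z": -90, "wx": 0, "wy": 0, "wz": 0, "grip": 0.4},
    {"x": 0, "y": 0, "z": -100, "wx": 0, "wy": 0, "wz": 0, "grip": 0.4},
  ],
)

```text
time: 7.38
position: [0.4781, -0.1979, 0.1595]
orientation: [[0.975, -0.223, 0.005], [-0.223, -0.975, -0.002], [0.006, 0.001, -1.0]]
ft_force: [0.8, -0.6, -3.9]
width: 0.0515
```

```bash
python3 pp.py h -72 0 155
```

```text
shift mm [ -83.2 -396.9    3.6] rot [ 0.001 -0.006 -0.089] | pos [ 478.1 -197.9  159.5] F [ 0.8 -0.6 -3.9] w 51.5 t 7.38
```

>>> apply_moves(
  commands=[
    {"x": -3, "y": -15, "z": 0, "wx": 0, "wy": 0, "wz": 0, "grip": 0.4},
    {"x": -9, "y": -45, "z": 0, "wx": 0, "wy": 0, "wz": 0, "grip": 0.4},
    {"x": -16, "y": -78, "z": 0, "wx": 0, "wy": 0, "wz": 0, "grip": 0.4},
    {"x": -23, "y": -111, "z": 0, "wx": 0, "wy": 0, "wz": 0, "grip": 0.4},
    {"x": -30, "y": -144, "z": 0, "wx": 0, "wy": 0, "wz": 0, "grip": 0.4},
  ],
)

```text
time: 7.8
position: [0.4807, -0.0493, 0.1587]
orientation: [[0.975, -0.223, 0.005], [-0.223, -0.975, -0.002], [0.005, 0.001, -1.0]]
ft_force: [1.3, -0.4, -3.6]
width: 0.0516
```

```bash
python3 pp.py h -72 0 155
```

```text
shift mm [ -52.7 -251.5    3.2] rot [ 0.001 -0.005 -0.089] | pos [480.7 -49.3 158.7] F [ 1.3 -0.4 -3.6] w 51.6 t 7.8
```

>>> apply_moves(
  commands=[
    {"x": -7, "y": -33, "z": 0, "wx": 0, "wy": -0.005, "wz": -0.02, "grip": 0.4},
    {"x": -14, "y": -66, "z": 0, "wx": 0, "wy": -0.005, "wz": -0.04, "grip": 0.4},
    {"x": -21, "y": -99, "z": 0, "wx": 0, "wy": -0.005, "wz": -0.06, "grip": 0.4},
    {"x": -28, "y": -132, "z": 0, "wx": 0, "wy": -0.005, "wz": -0.08, "grip": 0.4},
    {"x": -35, "y": -165, "z": 0, "wx": 0, "wy": -0.005, "wz": -0.089, "grip": 0.4},
  ],
)

```text
time: 8.22
position: [0.4831, 0.1209, 0.158]
orientation: [[0.991, -0.134, 0.0], [-0.134, -0.991, -0.001], [0.0, 0.001, -1.0]]
ft_force: [0.9, -0.4, -3.7]
width: 0.052
```

```bash
python3 pp.py h -72 0 155
```

```text
shift mm [ -9.4 -86.2   2.9] rot [ 0.001 -0.     0.001] | pos [483.1 120.9 158. ] F [ 0.9 -0.4 -3.7] w 52.0 t 8.22
```

>>> apply_moves(
  commands=[
    {"x": -4, "y": -32, "z": 0, "wx": 0, "wy": 0, "wz": 0, "grip": 0.4},
    {"x": -7, "y": -58, "z": 5, "wx": 0, "wy": 0, "wz": 0, "grip": 0.4},
    {"x": -9, "y": -78, "z": 15, "wx": 0, "wy": 0, "wz": 0, "grip": 0.4},
    {"x": -9, "y": -86, "z": 30, "wx": 0, "wy": 0, "wz": 0, "grip": 0.4},
    {"x": -9, "y": -86, "z": 45, "wx": 0, "wy": 0, "wz": 0, "grip": 0.4},
  ],
)

```text
time: 8.63
position: [0.4855, 0.2106, 0.1124]
orientation: [[0.991, -0.131, 0.001], [-0.131, -0.991, 0.001], [0.0, -0.001, -1.0]]
ft_force: [-0.4, -0.4, -3.8]
width: 0.0519
```

>>> apply_moves(
  commands=[
    {"x": 0, "y": 0, "z": 8, "wx": 0, "wy": 0, "wz": 0, "grip": 0.4},
    {"x": 0, "y": 0, "z": 12, "wx": 0, "wy": 0, "wz": 0, "grip": 0.4},
    {"x": 0, "y": 0, "z": 14, "wx": 0, "wy": 0, "wz": 0, "grip": 0.4},
  ],
)

```text
time: 8.88
position: [0.4851, 0.2103, 0.0976]
orientation: [[0.991, -0.131, -0.001], [-0.131, -0.991, 0.001], [-0.001, -0.001, -1.0]]
ft_force: [0.5, -0.9, -3.9]
width: 0.0515
```

```bash
python3 shot.py a5 .5 .2 .06; python3 pp.py h -72 0 56
```

```text
crop 199 166
crop 306 170
shift mm [ 0.   2.7 42.5] rot [-0.001 -0.     0.004] | pos [485.7 210.3  98.5] F [-0.7  0.1 -3.4] w 51.7 t 8.98
```

View pics/a5.png

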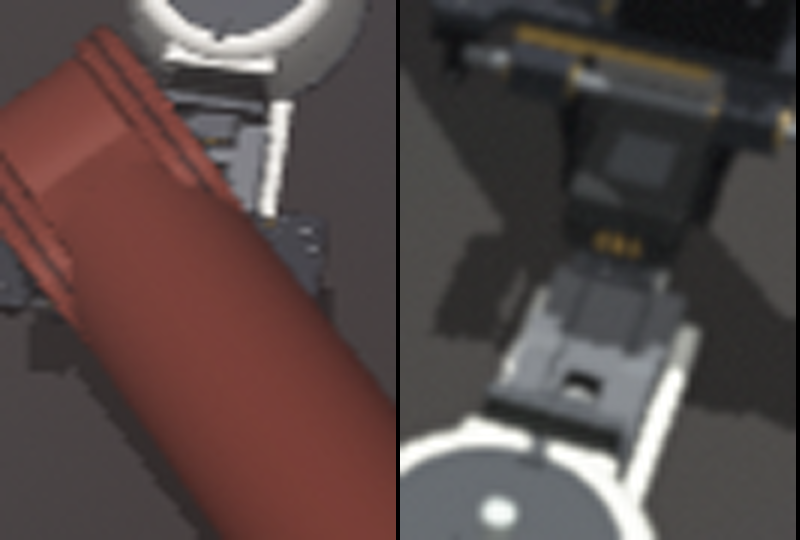

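```bash
cat > ov.py <<'E'
from h import *
p=np.load("poses0.npz");pc,ph=p["pc"],p["ph"]
import sys
po=[ph,pc][len(sys.argv)>1]; f=.036 if po is ph else .028
T=load("top0");S=load("scene0")
segs=[]
def L(x0,y0,x1,y1,z,c): segs.append((np.array([[x0,y0,z],[x1,y1,z]]),c))
for s in(1,-1):
    L(-.012,.015*s,.04,.015*s,f+.0115,(0,255,0))
    L(-.078,.031*s,.04,.031*s,f+.0115,(0,0,255))
    L(-.104,.018*s,-.078,.018*s,f-.004,(255,255,0))
L(-.104,-.018,-.104,.018,f-.004,(255,255,0));L(-.078,-.018,-.078,.018,f-.004,(255,255,0))
L(-.004,-.01,-.004,.01,f,(0,255,255));L(.010,-.01,.010,.01,f+.005,(0,255,255))
o=[]
for c in(T,S):
    u=np.round(proj(c,W(po,[-.03,0,.04]))[0]).astype(int);x0,y0=u[0]-22,u[1]-29;k=9
    im=np.ascontiguousarray(cv2.resize(c["image"][y0:y0+60,x0:x0+44,::-1],None,fx=k,fy=k,interpolation=cv2.INTER_CUBIC))
    im2=im.copy()
    for s,col in segs:
        q=(proj(c,W(po,s))-[x0,y0]+.5)*k-.5
        cv2.line(im2,tuple(np.round(q[0]).astype(int)),tuple(np.round(q[1]).astype(int)),col,1,cv2.LINE_AA)
    print(x0,y0);cv2.imwrite(f"pics/ov{len(sys.argv)}_{len(o)}.png",np.hstack([im,im2]));o.append(1)
E
python3 ov.py
```

```text
210 176
316 198
```

View pics/ov1_0.png

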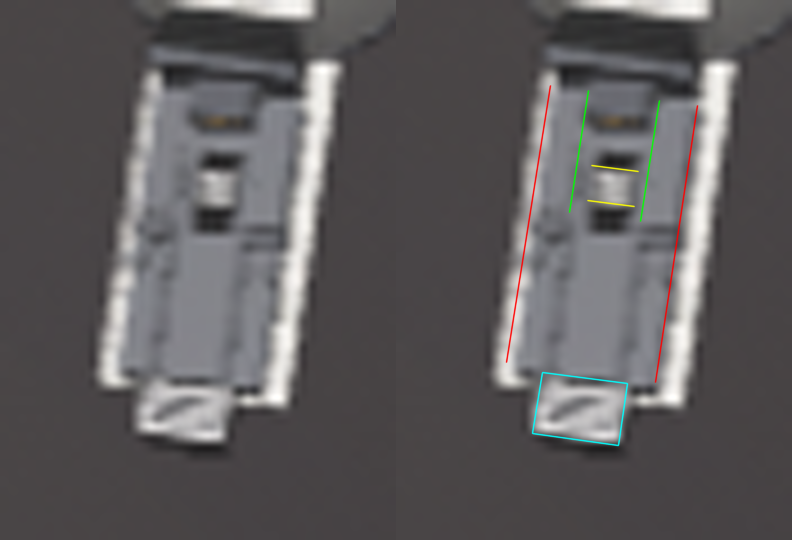

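View pics/ov1_1.png

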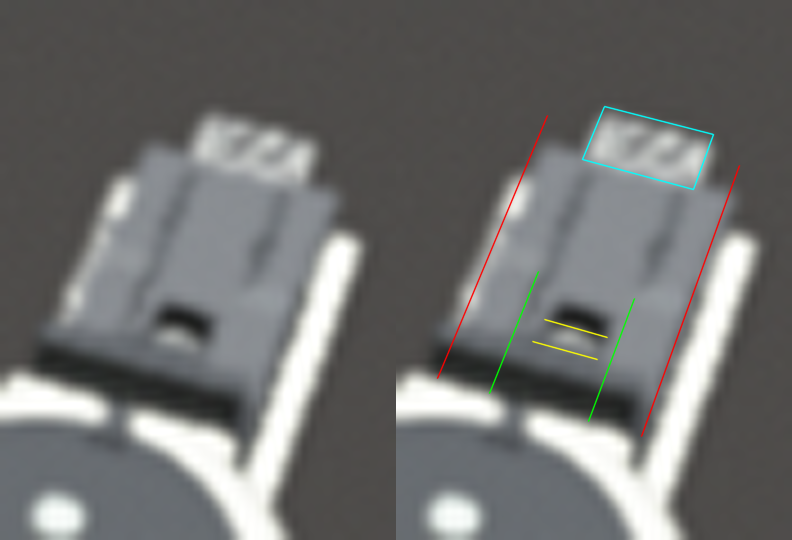

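The rail overlay agrees with the picture: the paddle centre and tooth sit within about 1 zoomed pixel (<1 mm) of the model in the top view. I'll lower to just above the floor.

>>> apply_moves(
  commands=[
    {"x": 0, "y": 2.5, "z": 10, "wx": 0, "wy": 0, "wz": 0.004, "grip": 0.4},
    {"x": 0, "y": 2.5, "z": 20, "wx": 0, "wy": 0, "wz": 0.004, "grip": 0.4},
    {"x": 0, "y": 2.5, "z": 29, "wx": 0, "wy": 0, "wz": 0.004, "grip": 0.4},
    {"x": 0, "y": 2.5, "z": 34, "wx": 0, "wy": 0, "wz": 0.004, "grip": 0.4},
    {"x": 0, "y": 2.5, "z": 35, "wx": 0, "wy": 0, "wz": 0.004, "grip": 0.4},
  ],
)

```text
time: 9.4
position: [0.4845, 0.2073, 0.0619]
orientation: [[0.991, -0.135, -0.002], [-0.135, -0.991, 0.0], [-0.002, -0.0, -1.0]]
ft_force: [-0.2, 0.3, -3.1]
width: 0.052
```

>>> apply_moves(
  commands=[
    {"x": 0, "y": 0, "z": 0, "wx": 0, "wy": 0, "wz": 0, "grip": 0.4},
    {"x": 0, "y": 0, "z": 0, "wx": 0, "wy": 0, "wz": 0, "grip": 0.4},
  ],
)

```text
time: 9.57
position: [0.4844, 0.2074, 0.0618]
orientation: [[0.991, -0.135, -0.002], [-0.135, -0.991, 0.0], [-0.002, 0.0, -1.0]]
ft_force: [-0.3, 0.2, -3.3]
width: 0.0518
```

```bash
python3 shot.py a6 .5 .2 .06; python3 pp.py h -72 0 56
```

```text
crop 199 166
crop 306 170
shift mm [ 0.7 -0.2  6.2] rot [-0.     0.001 -0.   ] | pos [484.7 207.5  62.2] F [ 1.1 -0.4 -2.9] w 51.8 t 9.67
```

View pics/a6.png

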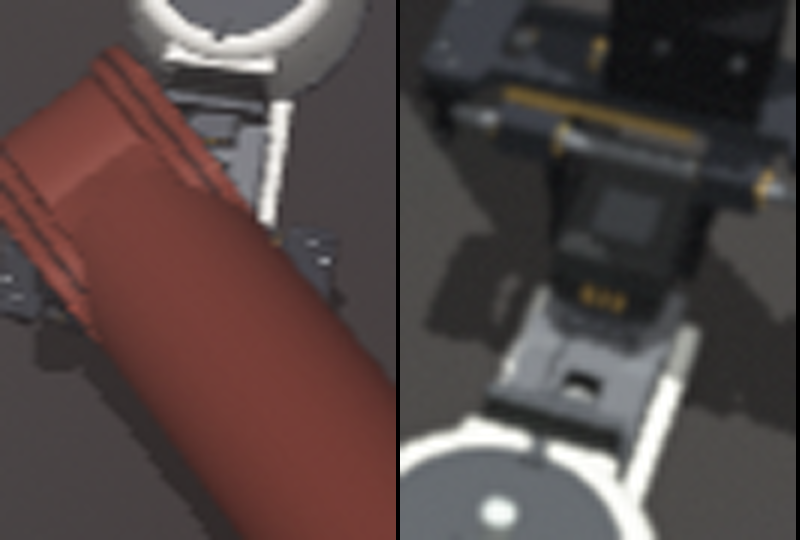

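```bash
python3 - <<'E'
from h import *
ph=np.load("poses0.npz")["ph"];S=load("a6S")
for z in(.042,.052,.062,.072,.092):
    print(z,((proj(S,W(ph,[[-.03,0,z],[-.03,.026,z],[-.03,-.026,z]]))-[306,170]+.5)*6-.5).round(0).tolist())
E
```

```text
0.042 [[196.0, 339.0], [251.0, 354.0], [141.0, 324.0]]
0.052 [[198.0, 324.0], [254.0, 339.0], [143.0, 309.0]]
0.062 [[200.0, 309.0], [256.0, 324.0], [145.0, 294.0]]
0.072 [[202.0, 293.0], [259.0, 308.0], [147.0, 279.0]]
0.092 [[207.0, 262.0], [264.0, 277.0], [151.0, 248.0]]
```

The contacts at right-view (603,297) are within about 1 mm of the predicted rail axis (601,~300). Setting it down.

>>> apply_moves(
  commands=[
    {"x": 0, "y": 0, "z": 2, "wx": 0, "wy": 0.001, "wz": 0, "grip": 0.4},
    {"x": 0, "y": 0, "z": 4, "wx": 0, "wy": 0.001, "wz": 0, "grip": 0.4},
    {"x": 0, "y": 0, "z": 5.5, "wx": 0, "wy": 0.001, "wz": 0, "grip": 0.4},
    {"x": 0, "y": 0, "z": 6, "wx": 0, "wy": 0.001, "wz": 0, "grip": 0.4},
    {"x": 0, "y": 0, "z": 6, "wx": 0, "wy": 0.001, "wz": 0, "grip": 0.4},
  ],
)

```text
time: 10.08
position: [0.4846, 0.2075, 0.056]
orientation: [[0.991, -0.135, -0.001], [-0.135, -0.991, 0.0], [-0.001, -0.0, -1.0]]
ft_force: [-0.7, -0.2, -3.8]
width: 0.0516
```

```bash
python3 pp.py h -66 0 56; python3 -c "
from bench import env;print(env.observe()['ft_torque'])"
```

```text
shift mm [ 6.8 -0.2  0. ] rot [-0.     0.001 -0.   ] | pos [484.6 207.5  56. ] F [-0.7 -0.2 -3.8] w 51.6 t 10.08
[ 0.03480667  0.04067828 -0.0098733 ]
```

Still carrying the full weight, so it hasn't touched yet. Lower 1.2 mm more.

>>> apply_moves(
  commands=[
    {"x": 0, "y": 0, "z": 0.5, "wx": 0, "wy": 0, "wz": 0, "grip": 0.4},
    {"x": 0, "y": 0, "z": 0.8, "wx": 0, "wy": 0, "wz": 0, "grip": 0.4},
    {"x": 0, "y": 0, "z": 0.8, "wx": 0, "wy": 0, "wz": 0, "grip": 0.4},
    {"x": 0, "y": 0, "z": 0.8, "wx": 0, "wy": 0, "wz": 0, "grip": 0.4},
  ],
)

```text
time: 10.42
position: [0.4846, 0.2075, 0.0552]
orientation: [[0.991, -0.135, -0.001], [-0.135, -0.991, 0.0], [-0.001, -0.0, -1.0]]
ft_force: [0.1, -0.3, -3.2]
width: 0.0516
```

>>> apply_moves(
  commands=[
    {"x": 0, "y": 0, "z": 0.4, "wx": 0, "wy": 0, "wz": 0, "grip": 0.4},
    {"x": 0, "y": 0, "z": 0.7, "wx": 0, "wy": 0, "wz": 0, "grip": 0.4},
    {"x": 0, "y": 0, "z": 0.7, "wx": 0, "wy": 0, "wz": 0, "grip": 0.4},
    {"x": 0, "y": 0, "z": 0.7, "wx": 0, "wy": 0, "wz": 0, "grip": 0.4},
  ],
)

```text
time: 10.75
position: [0.485, 0.2075, 0.055]
orientation: [[0.991, -0.135, 0.0], [-0.135, -0.991, 0.0], [0.0, -0.0, -1.0]]
ft_force: [-0.2, -1.5, 4.3]
width: 0.0522
```

Touched down at TCP z = 55.0 mm. Now slide in.

>>> apply_moves(
  commands=[
    {"x": 3, "y": 0, "z": 0, "wx": 0, "wy": 0, "wz": 0, "grip": 0.4},
    {"x": 7, "y": 0, "z": 0, "wx": 0, "wy": 0, "wz": 0, "grip": 0.4},
    {"x": 11, "y": 0, "z": 0, "wx": 0, "wy": 0, "wz": 0, "grip": 0.4},
    {"x": 15, "y": 0, "z": 0, "wx": 0, "wy": 0, "wz": 0, "grip": 0.4},
  ],
)

```text
time: 11.08
position: [0.5004, 0.2057, 0.0552]
orientation: [[0.991, -0.135, 0.0], [-0.135, -0.991, 0.001], [0.0, -0.001, -1.0]]
ft_force: [-1.8, 0.1, 4.9]
width: 0.0519
```

```bash
python3 pp.py h -15 0 55;python3 -c "
from bench import env;print(env.observe()['ft_torque'])"
```

```text
shift mm [41.9  0.2  0.2] rot [-0.001 -0.    -0.   ] | pos [500.4 205.7  55.2] F [-1.8  0.1  4.9] w 51.9 t 11.08
[0.2534164  0.68670709 0.01625027]
```

>>> apply_moves(
  commands=[
    {"x": 4, "y": 0, "z": -0.2, "wx": 0, "wy": 0, "wz": 0, "grip": 0.4},
    {"x": 8, "y": 0, "z": -0.2, "wx": 0, "wy": 0, "wz": 0, "grip": 0.4},
    {"x": 12, "y": 0, "z": -0.2, "wx": 0, "wy": 0, "wz": 0, "grip": 0.4},
    {"x": 16, "y": 0, "z": -0.2, "wx": 0, "wy": 0, "wz": 0, "grip": 0.4},
  ],
)

```text
time: 11.42
position: [0.5165, 0.2036, 0.0554]
orientation: [[0.991, -0.135, 0.0], [-0.135, -0.991, 0.001], [0.0, -0.001, -1.0]]
ft_force: [-2.6, -0.8, 5.2]
width: 0.0513
```

```bash
python3 pp.py h -15 0 55;python3 -c "
from bench import env;print(env.observe()['ft_torque'])"
```

```text
shift mm [25.6  0.2  0.4] rot [-0.001 -0.    -0.   ] | pos [516.5 203.6  55.4] F [-2.6 -0.8  5.2] w 51.3 t 11.42
[ 0.17726626  1.00619612 -0.00630474]
```

>>> apply_moves(
  commands=[
    {"x": 4, "y": 0, "z": -0.1, "wx": 0, "wy": 0, "wz": 0, "grip": 0.4},
    {"x": 8, "y": 0, "z": -0.1, "wx": 0, "wy": 0, "wz": 0, "grip": 0.4},
    {"x": 12, "y": 0, "z": -0.1, "wx": 0, "wy": 0, "wz": 0, "grip": 0.4},
    {"x": 15, "y": 0, "z": -0.1, "wx": 0, "wy": 0, "wz": 0, "grip": 0.4},
  ],
)

```text
time: 11.75
position: [0.532, 0.2015, 0.0555]
orientation: [[0.991, -0.135, 0.001], [-0.135, -0.991, 0.001], [0.0, -0.001, -1.0]]
ft_force: [-1.4, 0.5, 2.7]
width: 0.0519
```

```bash
python3 shot.py a7 .53 .2 .06;python3 pp.py h -15 0 55;python3 -c "
from bench import env;print(env.observe()['ft_torque'])"
```

```text
crop 199 158
crop 305 177
shift mm [9.6 0.1 0.6] rot [-0.001 -0.001 -0.001] | pos [532.4 201.3  55.5] F [0.3 0.8 2.4] w 51.8 t 11.85
[0.09349637 0.27835444 0.01506488]
```

View pics/a7.png

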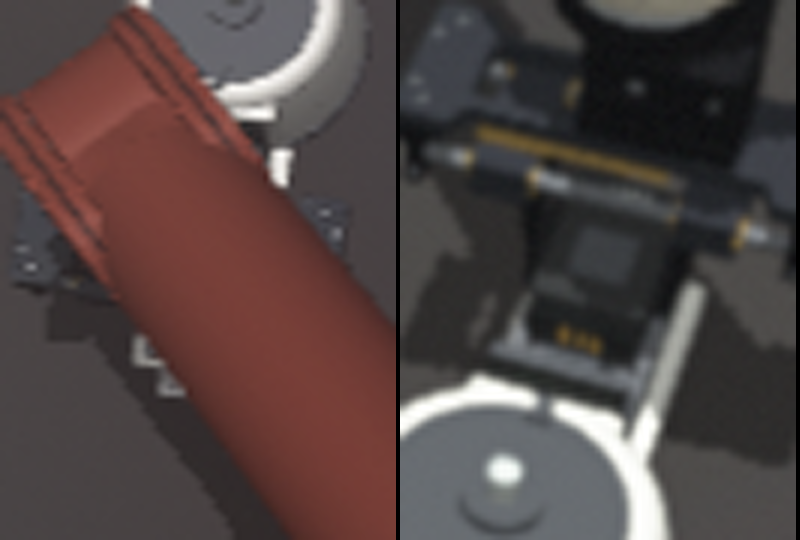

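The pack is in the lips and straight, with contacts at (578,338) near the end wall. I'll firm up the grip and push on.

>>> apply_moves(
  commands=[
    {"x": 2, "y": 0, "z": 0, "wx": 0, "wy": 0, "wz": 0, "grip": 0.4},
    {"x": 5, "y": 0, "z": 0, "wx": 0, "wy": 0, "wz": 0, "grip": 0.4},
    {"x": 8, "y": 0, "z": 0, "wx": 0, "wy": 0, "wz": 0, "grip": 0.4},
    {"x": 10, "y": 0, "z": 0, "wx": 0, "wy": 0, "wz": 0, "grip": 0.4},
    {"x": 12, "y": 0, "z": 0, "wx": 0, "wy": 0, "wz": 0, "grip": 0.4},
  ],
  squeeze=45,
)

```text
time: 12.27
position: [0.5445, 0.1996, 0.0556]
orientation: [[0.991, -0.136, 0.001], [-0.136, -0.991, 0.001], [0.001, -0.001, -1.0]]
ft_force: [-2.3, -0.2, 2.8]
width: 0.0518
```

```bash
python3 pp.py h 0 0 55;python3 -c "
from bench import env;print(env.observe()['ft_torque'])"
```

```text
shift mm [12.3  0.1  0.6] rot [-0.001 -0.001 -0.001] | pos [544.5 199.6  55.6] F [-2.3 -0.2  2.8] w 51.8 t 12.27
[0.11838155 0.53042038 0.00946688]
```

>>> apply_moves(
  commands=[
    {"x": 2, "y": 0, "z": 0, "wx": 0, "wy": 0, "wz": 0, "grip": 0.4},
    {"x": 4, "y": 0, "z": 0, "wx": 0, "wy": 0, "wz": 0, "grip": 0.4},
    {"x": 6, "y": 0, "z": 0, "wx": 0, "wy": 0, "wz": 0, "grip": 0.4},
    {"x": 8, "y": 0, "z": 0, "wx": 0, "wy": 0, "wz": 0, "grip": 0.4},
    {"x": 10, "y": 0, "z": 0, "wx": 0, "wy": 0, "wz": 0, "grip": 0.4},
  ],
)

```text
time: 12.68
position: [0.5526, 0.1986, 0.0552]
orientation: [[0.991, -0.135, -0.003], [-0.135, -0.991, 0.0], [-0.003, -0.0, -1.0]]
ft_force: [-10.6, -0.4, 8.3]
width: 0.0518
```

```bash
python3 pp.py h 0 0 55;python3 -c "
from bench import env;print(env.observe()['ft_torque'])"
```

```text
shift mm [4.2 0.2 0.2] rot [-0.     0.003  0.   ] | pos [552.6 198.6  55.2] F [-10.6  -0.4   8.3] w 51.8 t 12.68
[0.25301652 2.71130522 0.05855554]
```

Downward load (8 N) adds friction. I'll lift a touch, level the tool and keep advancing in small steps.

>>> apply_moves(
  commands=[
    {"x": 1, "y": 0, "z": -0.4, "wx": 0, "wy": 0.003, "wz": 0, "grip": 0.4},
    {"x": 2, "y": 0, "z": -0.6, "wx": 0, "wy": 0.003, "wz": 0, "grip": 0.4},
    {"x": 3, "y": 0, "z": -0.6, "wx": 0, "wy": 0.003, "wz": 0, "grip": 0.4},
    {"x": 4, "y": 0, "z": -0.6, "wx": 0, "wy": 0.003, "wz": 0, "grip": 0.4},
  ],
)

```text
time: 13.02
position: [0.5543, 0.1984, 0.0553]
orientation: [[0.991, -0.134, -0.004], [-0.134, -0.991, -0.001], [-0.004, 0.001, -1.0]]
ft_force: [-10.8, 0.6, 7.1]
width: 0.0516
```

```bash
python3 pp.py h 0 0 55;python3 -c "
from bench import env;print(env.observe()['ft_torque'])"
```

```text
shift mm [2.5 0.2 0.3] rot [0.001 0.004 0.001] | pos [554.3 198.4  55.3] F [-10.8   0.6   7.1] w 51.6 t 13.02
[ 0.1736309   2.56125277 -0.03378316]
```

>>> apply_moves(
  commands=[
    {"x": 3, "y": 0, "z": -0.8, "wx": 0, "wy": 0.008, "wz": 0, "grip": 0.4},
    {"x": 4, "y": 0, "z": -1, "wx": 0, "wy": 0.008, "wz": 0, "grip": 0.4},
    {"x": 5, "y": 0, "z": -1, "wx": 0, "wy": 0.008, "wz": 0, "grip": 0.4},
    {"x": 6, "y": 0, "z": -1, "wx": 0, "wy": 0.008, "wz": 0, "grip": 0.4},
    {"x": 7, "y": 0, "z": -1, "wx": 0, "wy": 0.008, "wz": 0, "grip": 0.4},
  ],
)

```text
time: 13.43
position: [0.5585, 0.1978, 0.0553]
orientation: [[0.991, -0.133, -0.001], [-0.133, -0.991, -0.003], [-0.001, 0.003, -1.0]]
ft_force: [-11.5, -0.9, 6.2]
width: 0.0517
```

```bash
python3 pp.py h 0 0 55;python3 -c "
from bench import env;print(env.observe()['ft_torque'])"
```

```text
shift mm [-1.7  0.1  0.3] rot [0.003 0.001 0.002] | pos [558.5 197.8  55.3] F [-11.5  -0.9   6.2] w 51.7 t 13.43
[ 0.30701859  2.81855651 -0.00928951]
```

>>> apply_moves(
  commands=[
    {"x": 3, "y": 0, "z": -1, "wx": 0.002, "wy": 0.005, "wz": 0.001, "grip": 0.4},
    {"x": 4, "y": 0, "z": -1, "wx": 0.002, "wy": 0.005, "wz": 0.001, "grip": 0.4},
    {"x": 5, "y": 0, "z": -1, "wx": 0.002, "wy": 0.005, "wz": 0.001, "grip": 0.4},
    {"x": 6, "y": 0, "z": -1, "wx": 0.002, "wy": 0.005, "wz": 0.001, "grip": 0.4},
  ],
)

```text
time: 13.77
position: [0.5614, 0.1974, 0.0553]
orientation: [[0.991, -0.133, -0.002], [-0.133, -0.991, -0.002], [-0.001, 0.003, -1.0]]
ft_force: [-11.7, -0.0, 5.3]
width: 0.0515
```

```bash
python3 pp.py h 0 0 55;python3 shot.py a8 .56 .2 .06
```

```text
shift mm [-4.7  0.2  0.3] rot [0.003 0.001 0.002] | pos [561.4 197.4  55.3] F [-11.7  -0.    5.3] w 51.5 t 13.77
crop 199 150
crop 304 185
```

View pics/a8.png

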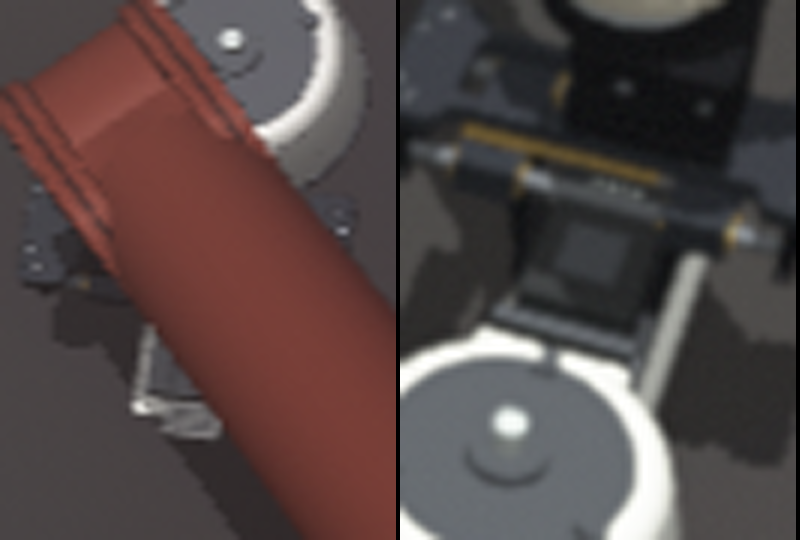

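>>> apply_moves(
  commands=[
    {"x": 3, "y": 0, "z": -1, "wx": 0.003, "wy": 0.005, "wz": 0.002, "grip": 0.4},
    {"x": 4, "y": 0, "z": -1, "wx": 0.003, "wy": 0.005, "wz": 0.002, "grip": 0.4},
    {"x": 5, "y": 0, "z": -1, "wx": 0.003, "wy": 0.005, "wz": 0.002, "grip": 0.4},
    {"x": 6, "y": 0, "z": -1, "wx": 0.003, "wy": 0.005, "wz": 0.002, "grip": 0.4},
  ],
)

```text
time: 14.2
position: [0.5644, 0.197, 0.0553]
orientation: [[0.991, -0.134, -0.002], [-0.134, -0.991, -0.001], [-0.002, 0.001, -1.0]]
ft_force: [-13.2, 0.6, 5.7]
width: 0.0518
```

```bash
python3 pp.py h 0 0 55
```

```text
shift mm [-7.7  0.2  0.3] rot [0.001 0.002 0.001] | pos [564.4 197.   55.3] F [-13.2   0.6   5.7] w 51.8 t 14.2
```

>>> apply_moves(
  commands=[
    {"x": 3.5, "y": 0, "z": -1, "wx": 0.003, "wy": 0.005, "wz": 0.002, "grip": 0.4},
    {"x": 4, "y": 0, "z": -1, "wx": 0.003, "wy": 0.005, "wz": 0.002, "grip": 0.4},
    {"x": 4.5, "y": 0, "z": -1, "wx": 0.003, "wy": 0.005, "wz": 0.002, "grip": 0.4},
  ],
)

```text
time: 14.45
position: [0.5656, 0.1969, 0.0553]
orientation: [[0.991, -0.135, -0.003], [-0.135, -0.991, 0.0], [-0.003, -0.0, -1.0]]
ft_force: [-12.0, 0.3, 5.7]
width: 0.0515
```

```bash
python3 pp.py h 0 0 55
```

```text
shift mm [-8.9  0.2  0.3] rot [-0.     0.003  0.001] | pos [565.6 196.9  55.3] F [-12.    0.3   5.7] w 51.5 t 14.45
```

>>> apply_moves(
  commands=[
    {"x": 3.5, "y": 0, "z": -1, "wx": 0, "wy": 0.006, "wz": 0, "grip": 0.4},
    {"x": 4, "y": 0, "z": -1, "wx": 0, "wy": 0.006, "wz": 0, "grip": 0.4},
    {"x": 4.5, "y": 0, "z": -1, "wx": 0, "wy": 0.006, "wz": 0, "grip": 0.4},
  ],
)

```text
time: 14.7
position: [0.5668, 0.1967, 0.0553]
orientation: [[0.991, -0.133, -0.003], [-0.133, -0.991, -0.001], [-0.003, 0.002, -1.0]]
ft_force: [-12.9, 0.0, 7.3]
width: 0.0516
```

```bash
python3 pp.py h 0 0 55
```

```text
shift mm [-10.1   0.2   0.3] rot [0.002 0.003 0.002] | pos [566.8 196.7  55.3] F [-12.9   0.    7.3] w 51.6 t 14.7
```

>>> apply_moves(
  commands=[
    {"x": 3.5, "y": 0, "z": -1, "wx": 0.002, "wy": 0.006, "wz": 0.002, "grip": 0.4},
    {"x": 4.5, "y": 0, "z": -1, "wx": 0.002, "wy": 0.006, "wz": 0.002, "grip": 0.4},
    {"x": 5, "y": 0, "z": -1, "wx": 0.002, "wy": 0.006, "wz": 0.002, "grip": 0.4},
  ],
)

```text
time: 14.95
position: [0.5684, 0.1965, 0.0552]
orientation: [[0.991, -0.134, -0.003], [-0.134, -0.991, -0.001], [-0.003, 0.002, -1.0]]
ft_force: [-13.7, 1.1, 6.6]
width: 0.0516
```

```bash
python3 pp.py h 0 0 55
```

```text
shift mm [-11.8   0.2   0.3] rot [0.002 0.003 0.001] | pos [568.4 196.5  55.2] F [-13.7   1.1   6.6] w 51.6 t 14.95
```

>>> apply_moves(
  commands=[
    {"x": 3.5, "y": 0, "z": -1, "wx": 0.002, "wy": 0.006, "wz": 0.002, "grip": 0.4},
    {"x": 4.5, "y": 0, "z": -1, "wx": 0.002, "wy": 0.006, "wz": 0.002, "grip": 0.4},
    {"x": 5, "y": 0, "z": -1, "wx": 0.002, "wy": 0.006, "wz": 0.002, "grip": 0.4},
  ],
)

```text
time: 15.2
position: [0.5699, 0.1964, 0.0552]
orientation: [[0.991, -0.134, -0.003], [-0.134, -0.991, -0.001], [-0.003, 0.002, -1.0]]
ft_force: [-13.7, 0.6, 6.2]
width: 0.0518
```

```bash
python3 pp.py h 0 0 55;python3 shot.py a9 .56 .2 .06
```

```text
shift mm [-13.3   0.3   0.2] rot [0.002 0.003 0.001] | pos [569.9 196.4  55.2] F [-13.7   0.6   6.2] w 51.8 t 15.2
crop 199 150
crop 304 185
```

View pics/a9.png

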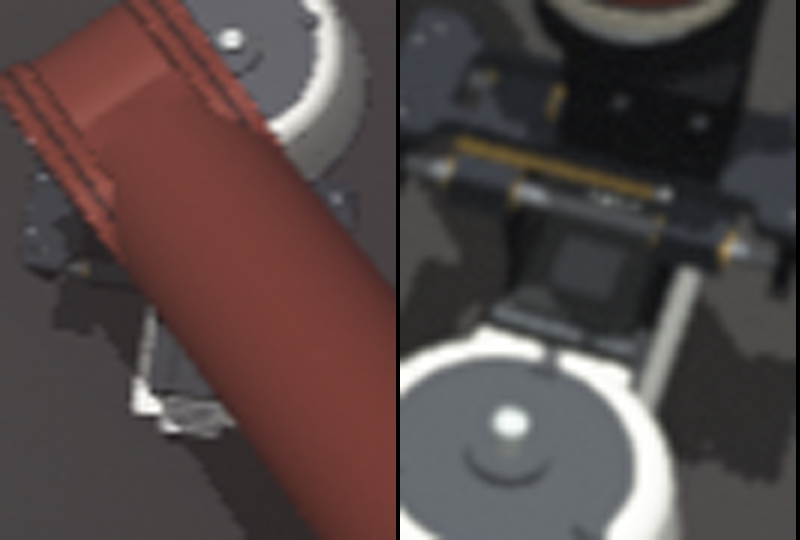

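>>> apply_moves(
  commands=[
    {"x": 3.5, "y": 0, "z": -1, "wx": 0.002, "wy": 0.006, "wz": 0.002, "grip": 0.4},
    {"x": 4.5, "y": 0, "z": -1, "wx": 0.002, "wy": 0.006, "wz": 0.002, "grip": 0.4},
    {"x": 5, "y": 0, "z": -1, "wx": 0.002, "wy": 0.006, "wz": 0.002, "grip": 0.4},
  ],
)

```text
time: 15.55
position: [0.5703, 0.1964, 0.0551]
orientation: [[0.991, -0.135, -0.005], [-0.135, -0.991, -0.001], [-0.005, 0.002, -1.0]]
ft_force: [-19.8, -0.4, 11.8]
width: 0.0514
```

```bash
python3 pp.py h 0 0 55
```

```text
shift mm [-13.7   0.3   0.1] rot [0.002 0.005 0.001] | pos [570.3 196.4  55.1] F [-19.8  -0.4  11.8] w 51.4 t 15.55
```

Hard stop: force jumped to 19.8 N over 0.4 mm, with the rail fully back. Easing back now with the pack to test the latch.

>>> apply_moves(
  commands=[
    {"x": -2, "y": 0, "z": 0, "wx": 0, "wy": 0, "wz": 0, "grip": 0.4},
    {"x": -4, "y": 0, "z": 0, "wx": 0, "wy": 0, "wz": 0, "grip": 0.4},
    {"x": -6, "y": 0, "z": -0.3, "wx": 0, "wy": 0.004, "wz": 0, "grip": 0.4},
    {"x": -8, "y": 0, "z": -0.3, "wx": 0, "wy": 0.004, "wz": 0, "grip": 0.4},
  ],
)

```text
time: 15.88
position: [0.5614, 0.1976, 0.0552]
orientation: [[0.991, -0.134, -0.003], [-0.134, -0.991, -0.002], [-0.003, 0.003, -1.0]]
ft_force: [-3.0, 0.3, 2.9]
width: 0.0521
```

```bash
python3 pp.py h 0 0 55
```

```text
shift mm [-4.7  0.4  0.2] rot [0.003 0.003 0.001] | pos [561.4 197.6  55.2] F [-3.   0.3  2.9] w 52.1 t 15.88
```

At the same position the force is now 3 N, against 11.7 N on the way in, so it has latched. I'll ease out the rest and let go.

>>> apply_moves(
  commands=[
    {"x": -1, "y": 0, "z": -0.2, "wx": 0, "wy": 0.003, "wz": 0, "grip": 0.4},
    {"x": -2, "y": 0, "z": -0.2, "wx": 0, "wy": 0.003, "wz": 0, "grip": 0.4},
    {"x": -2, "y": 0, "z": -0.2, "wx": 0, "wy": 0.003, "wz": 0, "grip": 0.4},
  ],
  squeeze=8,
)

```text
time: 16.13
position: [0.5594, 0.1978, 0.0552]
orientation: [[0.991, -0.134, 0.0], [-0.134, -0.991, -0.003], [0.001, 0.003, -1.0]]
ft_force: [-1.7, 1.8, -0.2]
width: 0.052
```

>>> apply_moves(
  commands=[
    {"x": 0, "y": 0, "z": 0, "wx": 0, "wy": 0, "wz": 0, "grip": 0.62},
    {"x": 0, "y": 0, "z": 0, "wx": 0, "wy": 0, "wz": 0, "grip": 0.7},
    {"x": 0, "y": 0, "z": 0, "wx": 0, "wy": 0, "wz": 0, "grip": 0.85},
    {"x": 0, "y": 0, "z": 0, "wx": 0, "wy": 0, "wz": 0, "grip": 0.9},
    {"x": 0, "y": 0, "z": 0, "wx": 0, "wy": 0, "wz": 0, "grip": 0.9},
  ],
)

```text
time: 16.55
position: [0.5596, 0.1977, 0.0552]
orientation: [[0.991, -0.134, 0.0], [-0.134, -0.991, -0.003], [0.001, 0.003, -1.0]]
ft_force: [0.4, 0.4, 0.4]
width: 0.0729
```

>>> apply_moves(
  commands=[
    {"x": 0, "y": 0, "z": 0, "wx": 0, "wy": 0, "wz": 0, "grip": 0.9},
    {"x": 0, "y": 0, "z": -10, "wx": 0, "wy": 0, "wz": 0, "grip": 0.9},
    {"x": 0, "y": 0, "z": -30, "wx": 0, "wy": 0, "wz": 0, "grip": 0.9},
    {"x": 0, "y": 0, "z": -60, "wx": 0, "wy": 0, "wz": 0, "grip": 0.9},
    {"x": 0, "y": 0, "z": -90, "wx": 0, "wy": 0, "wz": 0, "grip": 0.9},
  ],
)

```text
time: 16.97
position: [0.559, 0.1979, 0.1465]
orientation: [[0.991, -0.134, -0.001], [-0.134, -0.991, -0.003], [-0.0, 0.003, -1.0]]
ft_force: [1.5, -0.8, 0.3]
width: 0.0783
```

>>> apply_moves(
  commands=[
    {"x": -20, "y": 20, "z": -20, "wx": 0, "wy": 0, "wz": 0, "grip": 0.9},
    {"x": -30, "y": 50, "z": -40, "wx": 0, "wy": 0, "wz": 0, "grip": 0.9},
    {"x": -40, "y": 80, "z": -60, "wx": 0, "wy": 0, "wz": 0, "grip": 0.9},
    {"x": -45, "y": 115, "z": -70, "wx": 0, "wy": 0, "wz": 0, "grip": 0.9},
    {"x": -50, "y": 150, "z": -70, "wx": 0, "wy": 0, "wz": 0, "grip": 0.9},
  ],
)

```text
time: 17.38
position: [0.4899, 0.0558, 0.2205]
orientation: [[0.991, -0.132, 0.004], [-0.132, -0.991, -0.003], [0.005, 0.002, -1.0]]
ft_force: [1.0, -1.5, 0.6]
width: 0.0786
```

```bash
python3 shot.py b1 .55 .2 .06; python3 -c "
from bench import env;print(env.observe()['time'],env.observe()['position'])"
```

```text
crop 199 153
crop 304 182
17.4833 [0.48888686 0.050304   0.21835952]
```

View pics/b1.png

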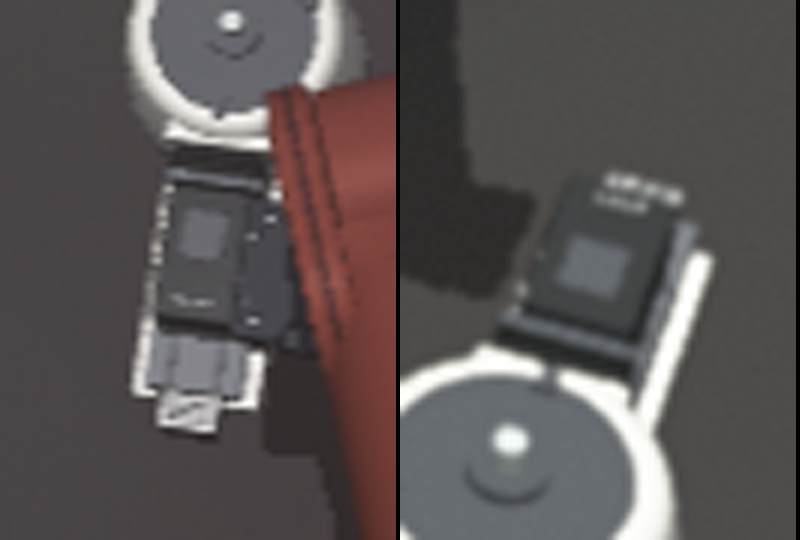

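The pack sits against the end wall with no gap and the gripper is clear. As a numerical check I compare the label's position here with its position at home on the charger.

```bash
python3 - <<'E'
from h import *
p=np.load("poses0.npz");pc,ph=p["pc"],p["ph"]
def back(c,px,z):
    v=c["attitude"]@np.linalg.inv(c["mtx"])@np.array([*px,1]);return c["origin"]+v*(z-c["origin"][2])/v[2]
def loc(po,P):
    a=po[2];d=P[:2]-po[:2];return (np.array([[np.cos(a),np.sin(a)],[-np.sin(a),np.cos(a)]])@d*1e3).round(1)
# label blob centroid in local zoom
def blob(c,guess):
    g=cv2.cvtColor(c["image"],cv2.COLOR_RGB2GRAY).astype(float)
    x,y=np.round(guess).astype(int);w=g[y-5:y+6,x-5:x+6];m=np.clip(w-(w.min()+w.max())/2,0,None)
    Y,X=np.mgrid[y-5:y+6,x-5:x+6];return np.array([(X*m).sum()/m.sum(),(Y*m).sum()/m.sum()])
T0,S0=load("top0"),load("scene0");T1,S1=load("b1T"),load("b1S")
for n,c,g,po,z in(("ch T",T0,unz((212,208),310,160,6),pc,.078),("ch S",S0,unz((190,115),155,180,5.5),pc,.078),
 ("hp T",T1,unz((204,235),199,153,6),ph,.086),("hp S",S1,unz((594,268),304,182,6,400),ph,.086)):
    print(n,g.round(1),"manual",loc(po,back(c,g,z)),"blob",loc(po,back(c,blob(c,g),z)))
E
```

```text
ch T [344.9 194.2] manual [10.3 -0.2] blob [ 9.5 -0.7]
ch S [189.1 200.5] manual [11.7 -2.3] blob [12.  -1.3]
hp T [232.6 191.8] manual [10.2 -0.1] blob [10.3  0.8]
hp S [335.9 226.2] manual [14.   1.4] blob [13.2  0.9]
```

```bash
python3 - <<'E'
from h import *
from bench import env
c=env.capture("scene");cv2.imwrite("pics/final.png",c["image"][:,:,::-1])
s=env.observe();print(s["time"],s["ft_force"].round(1),s["joint_vel"].round(1))
E
```

```text
17.5333 [-0.   1.  -0.3] [-2.3  1.9 -3.  -1.2 -0.4 -0.6 -1.9]
```

View pics/final.png

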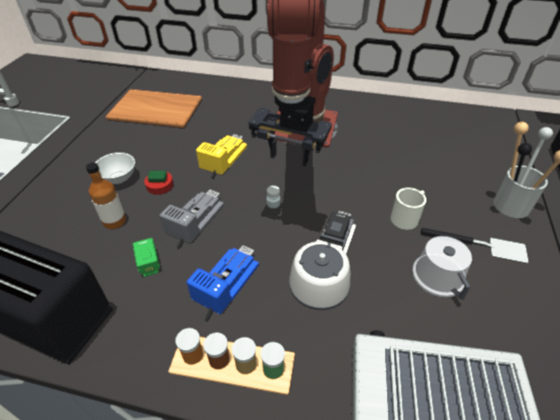

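The pack is on the chopper at (337,225), the charger at (190,215) is empty, and every bystander is where it started. The jar at (273,196) has not moved. Handing in.

```bash
python3 -c "
from bench import env;print(env.close_job())"
```

```text
the job is handed in; nothing more can be done
None
```

The battery pack is on the chopper's rail and latched, as far as my checks can show. I pressed the charger's paddle and the pack sprang back about 15 mm. I then slid it off, carried it over the salt jar, set it at the chopper's landing point and pushed it home. I handed the job in at about 17.5 s of the 72 s allowed.

**Latch:** the push met a hard stop at 19.8 N, just under the 20 N that counts as forcing. Easing back, the force was 3 N at a spot that had read 11.7 N on the way in, and the rail came back with the pack. I could not see the chopper's catch or paddle move directly.

**Position:** the pack's label matches its offset at home on the charger, within about 1 mm in the top view and 1–2 mm in the scene view along the rail. Across it, the top view agrees to 1–2 mm. The scene view shows 2–4 mm, close to the 4 mm limit, but the rail leaves the flange only 1.5 mm of play each side.

**Disagreement:** the stop came about 2 mm further along the rail than my camera fit predicted. That is within the camera calibration and grasp error.

**Everything else:** the last picture shows the gripper open and clear, and the bystanders where they started.

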